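Unlock the ring stick and hold it up for inspection

ROBOT

A 6-joint arm with a two-finger parallel gripper is mounted at the origin on the work surface. World frame = base frame: x ahead of the robot, y to its left, z up, the work surface at z = 0. Lengths are in mm, angles in rad, forces in N, time in s.
With the tool pointing down it reaches from about 275 to 750 mm from the base axis. Payload 10.2 kg.
Tool frame: the origin (TCP) lies at the very end of the fingers, on their centre line; the grasp point (between the pads) lies 19 mm behind it; z points along the fingers, y is the direction in which the jaws open and shut (so a half turn about z gives the same grasp; the last joint's range is limited). The gripper opens to 85 mm and grips with 20 to 120 N. Pads are 22 mm wide; open, the fingers measure 114 mm over their backs; the gripper's body (76 mm by 85 mm) begins 54 mm behind the grasp point. The pads swing forward as they close: fully open they stand 13 mm farther back than shut.
Start: joints at [1.05, 0.313, 1.498, -0, 1.331, -0.223], TCP at [154.057, 501.894, 192.694] pointing down, gripper open.
Joint ranges: [-2.94, 2.94], [-0.97, 2.17], [0.19, 2.56], [-1.23, 4.37], [0.02, 3.11], [-2.88, 2.88]. Speed limits (rad/s): [2.39, 2.39, 3.01, 3.14, 3.14, 3.14].

INTERFACE

Orientations are given as a unit quaternion [w, x, y, z].
In Python, from rig import readout, cams, finish_job gives the robot as it stands. The module is installed in compiled form; this text tells all that it offers.
- The arm moves only by the tool carry_out, never from a script. Its argument "steps" is one flat list of numbers, 7 for each row, row after row: the shift along the tool's x, y, z in cm, then the turn, a rotation vector about the tool's x, y, z in units of 5 degrees (1.0 is 5 degrees), then the opening, from -1 (shut) to 1 (fully open), so that 0 is half open. In form: [x, y, z, ax, ay, az, hand, x, y, z, ax, ay, az, hand, ...]. A call has 1 to 20 rows; each row shifts and turns the commanded pose from where the row before left it, along the tool's axes as they then stand; what a row does not reach is not made up. A row lasts 1/12 s, in which the tool goes at most 41.7 mm and 7.16 degrees, less where a joint would pass 70% of its speed; a pose out of reach is approached as far as the arm can. A call with a gripper value outside its range is refused whole. The fingers move at their own pace and stop on an object; "grip_force" is the grip in N (left out, the last holds). Time passes only in rows, so rows that do not move let the fingers close. It gives the time, the measured TCP pose, the force and the opening at its end, in the units of the state.
- readout.sense(): the state, without advancing time (a new reading comes with each control period).
- cams.capture(name): name is "side" or "top" or "wrist"; returns the picture (384x512x3 uint8, red, green, blue); there is no depth.
- cams.calibration(name): a dict with "fx", "fy", "cx", "cy" (pixels), "R" (3x3) and "t" (3): a world point X has camera coordinates R X + t; the wrist camera has in their place "T_tool_cam" (4x4, takes a point from camera to tool coordinates, whose origin is the TCP and whose axes are the flange's). Camera axes: x right, y down, z forward; pixel columns grow to the right and rows downward; lengths in mm; the calibration is good to about 2 mm. A picture is of the moment at which its call begins: read the wrist's pose just before it. calibration takes no time and is no camera call.
- finish_job(): hands the job in, once; it reports no verdict.
The state is a dict: "time_s": time; "joints": joint angles; "dq": joint speeds; "tau": joint torques, N m; "eef_pos": TCP position; "ee_rot": TCP orientation; "force": force on the tool from outside, world axes, zero at the start; "wrist_torque": the same for the moment, N m; "grip_width": opening from 0.0 (shut) to 1.0 (fully open).
Only numpy, scipy, OpenCV 4.12 (cv2) and the standard library are available. Lean on these libraries where they do the work, as an engineer would, in place of code of your own. Each camera call takes 0.05 s, during which the arm holds its last target.

TASK

The ring stick is locked in its leaning stand: knock the red snap peg on the stand fully down with the mallet (not with the gripper itself), set the mallet down on the bench and let go of it. Then draw the ring stick out of its socket, turn it level with the green stones uppermost, and hold it still with the ring over the middle of the black catch tray, 12 cm or more above the bench; finish while still holding it there. Leave the other things on the bench where they are.

Things in the scene. Friction and masses are not known exactly. Their poses are not given: they have to be found in the camera images.
- stand: green stand bolted to the bench. Origin on the bench, z up, x the way the stick leans out. Base plate x -65..65, y -48..86 mm, 12 mm thick, with a 50 mm square steel socket block leaning 45 degrees. Peg housing 34 x 32 mm centred at (15, 60) mm, top at 88 mm. From it a brass tongue lies over the stick's collar and locks it; it draws back 12 mm as the peg goes down, clear of the collar by 6 mm.
- mouth (a point): centre of the socket's mouth, 74 mm above the bench; axes as the stand's
- socket_floor (a point): centre of the floor of the 20 x 20 mm, 57 mm deep square socket; axes as the stand's. The socket runs at 45 degrees from here to the mouth.
- peg (a joint): the red snap peg, m: 0 up (locked), 0.012 fully down (unlocked). Sprung over-centre: about 8 N pushes it past the middle of its travel, then it snaps down and stays down.
- peg_top (a point): centre of the red peg's flat top, 18 mm across: 104 mm above the bench when up, 92 mm when down. Axes as the stand's; the peg moves straight down.
- mallet_grip (a point): point on the mallet's handle 48 mm behind the head's axis. About 0.3 kg, it stands on one face of its head: upright cylinder, white faces, brass middle, 38 mm across, 64 mm high. Dark wooden handle level at half height (32 mm), 16 mm wide, 20 mm high, ending 170 mm from the head's axis. x points along the handle to the head, z up. Strike with the underside face of the head.
- mallet_head (a point): centre of the mallet's head, 32 mm above the face it stands on; axes as mallet_grip
- stick_grip (a point): on the ring stick's axis, middle of its light wooden handle, 110 mm from the foot. z runs out along the stick to the ring; -x is the stones' side (upper at the start). 0.14 kg, 199 mm long; handle 20 x 20 mm, 63 to 153 mm from the foot. At the start it leans 45 degrees, its 18 x 18 x 55 mm shank in the socket, its collar (32 mm across, 8 mm thick) on the mouth; pull out along z.
- stick_foot (a point): foot of the ring stick, the end of its square shank; axes as stick_grip
- ring (a point): the gold ring on the stick's tapered steel end, centre on the stick's axis, 179 mm from the foot (69 mm beyond stick_grip); axes as stick_grip. Its cluster of green and white stones faces -x.
- tray_in (a point): centre of the floor of the catch tray, fixed: black floor 6 mm above the bench, dark wooden rim 14 mm high, 120 (x) x 100 (y) mm overall
- loupe: black folding loupe, about 70 mm long; a bystander, leave it alone. Origin at its underside.
- flux_jar: small jar with a blue cap, 70 mm high; a bystander, leave it alone. Origin at its underside.
- polish_can: can, 60 mm high; a bystander, leave it alone. Origin at its underside.
- screwdriver: screwdriver, 160 mm long; a bystander, leave it alone. Origin at its underside.
- bench_block: steel bench block, 70 x 70 x 25 mm; a bystander, leave it alone. Origin at its underside.
- weight: brass weight, 44 mm high; a bystander, leave it alone. Origin at its underside.
- ring_gauge: aluminium ring gauge, 30 mm across, 10 mm high; a bystander, leave it alone. Origin at its underside.
Mind the look-alikes: they are no part of the job. Of the things that look like the part that bears stick_grip, the largest one is meant. What is shaped like the part that bears mallet_grip but orange is not meant.

How it is judged:
By the outcome, as a careful person would: the job done as asked, in the order asked, and still so for the second after the job is handed in, while the arm keeps its last pose, push and grip.
It also fails if it takes over 51 s, if anything falls off the work surface, if the arm or the gripper's body presses on something with over 40 N, if the wrist force passes 120 N, or if a joint passes its speed limit or range.

## Working session

There is one attempt and no reset: what is moved stays moved. The work goes in short steps, Python scripts to look and compute and a tool call to move; the robot and the scene stay as the last step left them, time stands still between calls to the robot, and variables do not carry over. Pictures are saved under pics/ and viewed, and the job is handed in when it is done.

Besides the shell and the picture viewer there is one more tool, called after "Request:" by a JSON object that holds its "name" and its "arguments". carry_out: Moves the arm, as the interface text tells. Its arguments: {"type":"object","properties":{"steps":{"type":"array","items":{"type":"number"}},"grip_force":{"type":"number"}},"required":["steps"]}

```bash
mkdir -p pics; ls
python3 - <<'E'
from rig import readout,cams
import cv2,numpy as np
print(readout.sense())
for n in ["side","top","wrist"]:
    im=cams.capture(n); cv2.imwrite(f"pics/{n}0.png",im[:,:,::-1]); 
    c=cams.calibration(n); print(n,{k:np.round(v,4).tolist() for k,v in c.items()})
E
```

```text
pics
{'time_s': 0.0, 'joints': array([ 1.04960166e+00,  3.13452314e-01,  1.49843005e+00,  2.46095759e-05,
        1.33099370e+00, -2.23381693e-01]), 'dq': array([ 0.00025948,  0.00215693,  0.00022352, -0.00137635,  0.0005806 ,
       -0.00076252]), 'tau': array([ 1.48586336e-03, -4.12241006e+01, -2.59766972e+01,  2.08660617e-05,
        3.83553488e-03, -4.82806797e-06]), 'eef_pos': array([153.89349564, 501.62484547, 192.13657104]), 'ee_rot': array([-2.44550327e-04,  1.48359676e-01,  9.88933261e-01, -5.93397935e-04]), 'force': array([-0.06731291,  0.56769353, -0.1344447 ]), 'wrist_torque': array([0.0165801 , 0.00814526, 0.05301682]), 'grip_width': 0.9963695771143486}
side {'fx': 353.6804, 'fy': 353.6804, 'cx': 256.9118, 'cy': 187.7987, 'R': [[0.9865, -0.1632, 0.0094], [-0.0865, -0.57, -0.8171], [0.1387, 0.8053, -0.5764]], 't': [-464.3368, 141.4645, 983.0025]}
top {'fx': 361.5604, 'fy': 361.5604, 'cx': 260.4389, 'cy': 198.6507, 'R': [[-0.0076, -1.0, 0.0055], [-0.9883, 0.0066, -0.1523], [0.1523, -0.0066, -0.9883]], 't': [4.1696, 482.3559, 1045.3893]}
wrist {'fx': 276.2435, 'fy': 276.2435, 'cx': 254.0061, 'cy': 193.4788, 'T_tool_cam': [[-0.0001, -0.9604, -0.2787, 71.0978], [1.0, -0.0004, 0.001, -0.0153], [-0.0011, -0.2787, 0.9604, -183.0823], [0.0, 0.0, 0.0, 1.0]]}
```

Run:
```python
import cv2
for n in ["side0","top0"]:
    im=cv2.imread(f"pics/{n}.png"); cv2.imwrite(f"pics/{n}b.png",cv2.resize(im,(800,600),interpolation=cv2.INTER_CUBIC))
```

```text
(no output)
```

View pics/side0b.png

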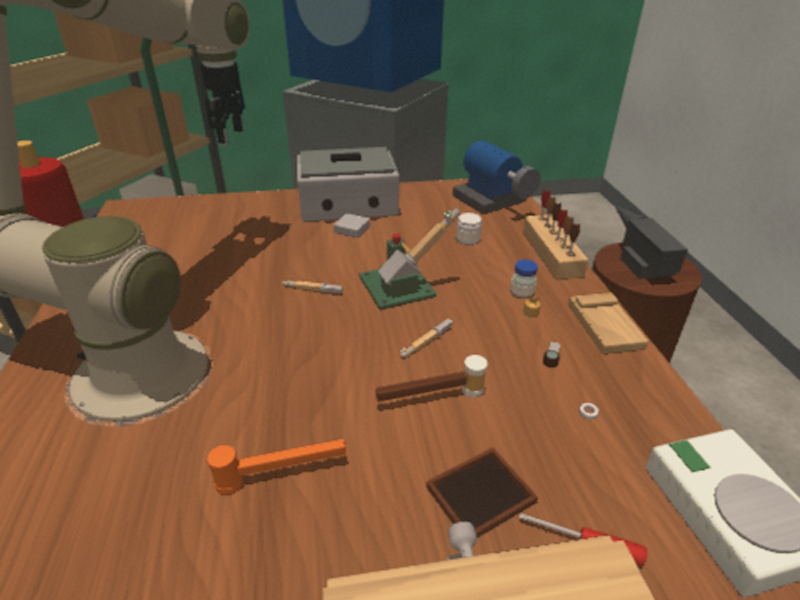

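View pics/top0b.png

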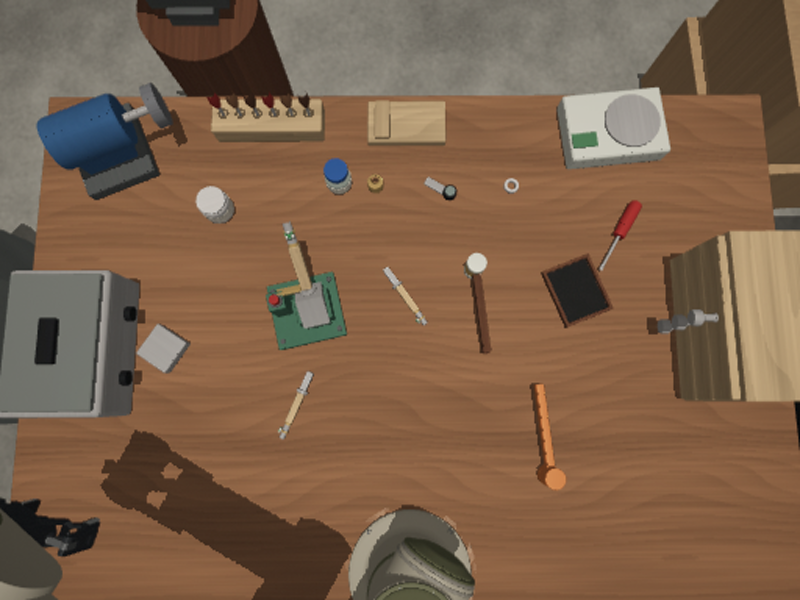

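View pics/wrist0.png

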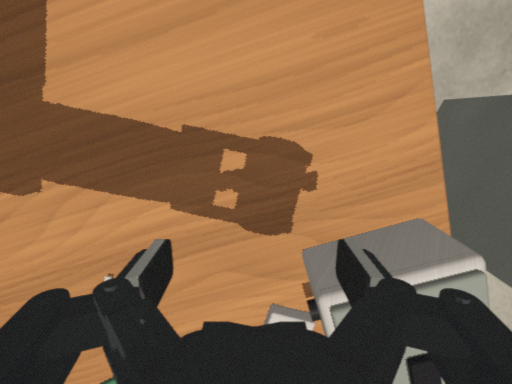

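The top view (800 px scale) shows the stand at (307,312), the peg at (275,300), the leaning stick with its ring at (291,235), the mallet head at (477,263) with its handle running to (486,350), and the tray at (577,291). Next I'll measure these with masks.

```bash
cat > h.py <<'E'
import numpy as np,cv2
from rig import readout,cams
from scipy.spatial.transform import Rotation as Ro
def ray(n,uv,pose=None):
    c=cams.calibration(n); d=np.array([(uv[0]-c['cx'])/c['fx'],(uv[1]-c['cy'])/c['fy'],1.])
    if n!='wrist':
        R=np.array(c['R']);t=np.array(c['t']); return -R.T@t,R.T@d
    T=np.array(c['T_tool_cam']); R,p=pose
    return R@T[:3,3]+p,R@(T[:3,:3]@d)
def plane(n,uv,z,pose=None):
    o,d=ray(n,uv,pose); return o+d*(z-o[2])/d[2]
def tri(rs):
    A=np.zeros((3,3));b=np.zeros(3)
    for o,d in rs:
        d=d/np.linalg.norm(d);M=np.eye(3)-np.outer(d,d);A+=M;b+=M@o
    x=np.linalg.solve(A,b)
    return x,[np.linalg.norm(np.cross(x-o,d/np.linalg.norm(d))) for o,d in rs]
def proj(n,X,pose=None):
    c=cams.calibration(n)
    if n!='wrist': p=np.array(c['R'])@X+np.array(c['t'])
    else:
        T=np.array(c['T_tool_cam']);R,t=pose; p=T[:3,:3].T@(R.T@(np.asarray(X)-t)-T[:3,3])
    return np.array([c['fx']*p[0]/p[2]+c['cx'],c['fy']*p[1]/p[2]+c['cy']])
def pose():
    s=readout.sense(); q=s['ee_rot']; return Ro.from_quat([q[1],q[2],q[3],q[0]]).as_matrix(),s['eef_pos']
def blobs(m,amin=8):
    n,l,s,c=cv2.connectedComponentsWithStats(m.astype(np.uint8),connectivity=8)
    return [(s[i,4],c[i].round(1).tolist(),s[i,:4].tolist(),l==i) for i in range(1,n) if s[i,4]>=amin]
def crop(im,x0,y0,x1,y1,k,fn):
    cv2.imwrite(fn,cv2.resize(im[y0:y1,x0:x1],None,fx=k,fy=k,interpolation=cv2.INTER_CUBIC))
E
python3 - <<'E'
from h import *
for n in ['top','side']:
    im=cv2.imread(f'pics/{n}0.png'); h=cv2.cvtColor(im,cv2.COLOR_BGR2HSV); H,S,V=[h[...,i].astype(int) for i in range(3)]
    print(n)
    for nm,m in dict(red=((H<5)|(H>175))&(S>190)&(V>90),white=(S<60)&(V>180),black=(V<50),green=(H>60)&(H<95)&(S>100)&(V<150)&(V>40),orange=(H>=5)&(H<13)&(S>200)&(V>150),gs=(H>50)&(H<90)&(S>80)).items():
        print(nm,[(a,c,b) for a,c,b,_ in blobs(m,3) if a<4000][:14])
im=cv2.imread('pics/top0.png')
crop(im,160,130,250,230,6,'pics/t_stand.png');crop(im,280,150,400,235,6,'pics/t_mal.png')
im=cv2.imread('pics/side0.png');crop(im,220,125,310,200,8,'pics/s_stand.png');crop(im,230,220,350,350,5,'pics/s_mal.png')
E
```

```text
top
red [(np.int32(3), [396.3, 142.3], [396, 142, 2, 2])]
white [(np.int32(1384), [389.6, 78.9], [361, 56, 68, 46]), (np.int32(4), [365.0, 88.5], [365, 87, 1, 4]), (np.int32(25), [326.6, 117.8], [323, 114, 9, 9]), (np.int32(235), [134.1, 127.5], [126, 119, 18, 18]), (np.int32(117), [304.9, 167.5], [299, 162, 13, 12]), (np.int32(30), [249.8, 176.3], [246, 171, 9, 11]), (np.int32(15), [195.9, 241.5], [194, 239, 5, 6])]
black [(np.int32(641), [120.2, 6.4], [88, 0, 62, 16]), (np.int32(2163), [150.7, 43.3], [98, 0, 89, 69]), (np.int32(15), [99.1, 59.5], [97, 55, 5, 9]), (np.int32(25), [194.4, 64.9], [191, 62, 6, 7]), (np.int32(14), [103.5, 68.3], [102, 65, 4, 8]), (np.int32(4), [108.5, 76.5], [108, 75, 2, 4]), (np.int32(410), [81.5, 105.3], [51, 76, 51, 52]), (np.int32(21), [286.8, 125.5], [283, 123, 9, 5]), (np.int32(911), [369.3, 185.4], [350, 166, 39, 40]), (np.int32(27), [183.7, 193.6], [182, 190, 4, 10]), (np.int32(3), [304.0, 191.0], [304, 190, 1, 3]), (np.int32(75), [82.8, 200.5], [79, 196, 9, 10]), (np.int32(372), [29.6, 218.1], [22, 204, 16, 29]), (np.int32(3), [307.0, 214.0], [3
[... 2381 characters left out ...]
p.int32(23), [166.6, 28.3], [161, 27, 13, 4]), (np.int32(5), [176.2, 27.2], [175, 27, 4, 2]), (np.int32(3), [154.7, 32.3], [154, 32, 2, 2])]
orange []
gs [(np.int32(3859), [166.9, 66.0], [140, 0, 58, 123]), (np.int32(1049), [20.0, 21.0], [4, 3, 37, 38]), (np.int32(4), [113.5, 28.0], [112, 28, 4, 1]), (np.int32(701), [116.2, 57.3], [99, 37, 32, 49]), (np.int32(44), [91.8, 50.1], [89, 45, 6, 11]), (np.int32(1816), [39.7, 76.1], [10, 48, 74, 53]), (np.int32(13), [134.0, 59.7], [133, 57, 3, 6]), (np.int32(380), [125.8, 107.1], [113, 94, 24, 29]), (np.int32(6), [105.8, 107.7], [105, 106, 3, 4]), (np.int32(69), [63.8, 127.3], [52, 120, 24, 13]), (np.int32(210), [441.0, 291.7], [430, 283, 23, 19])]
```

View pics/t_stand.png

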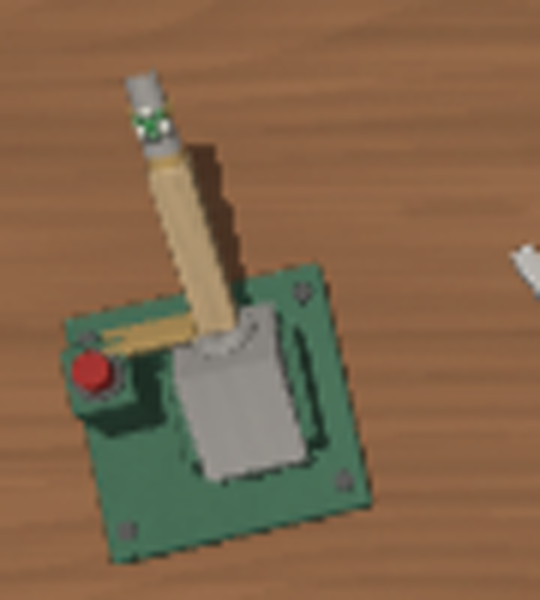

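View pics/t_mal.png

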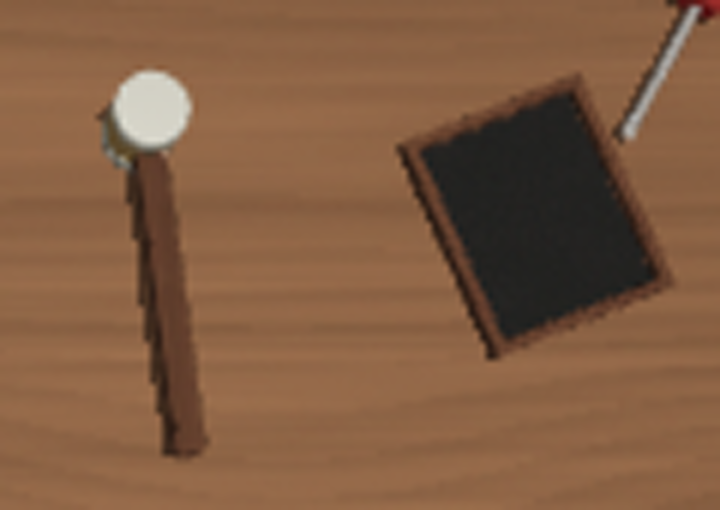

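View pics/s_stand.png

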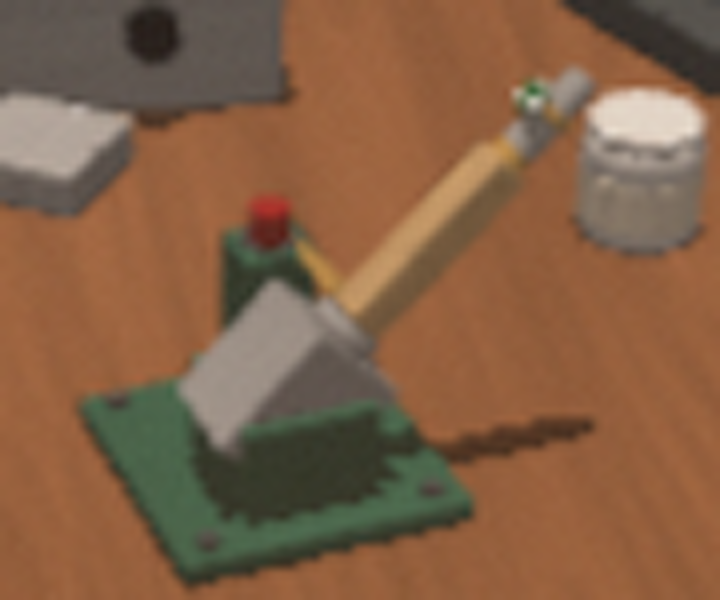

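View pics/s_mal.png

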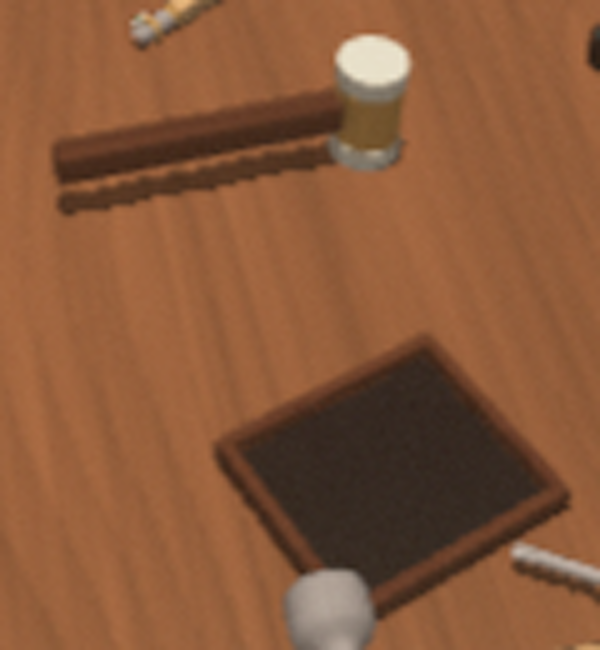

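Run:
```python
from h import *
T=lambda x,y:((x+.5)/6-.5+160,(y+.5)/6-.5+130)
Sd=lambda x,y:((x+.5)/8-.5+220,(y+.5)/8-.5+125)
M=lambda x,y:((x+.5)/6-.5+280,(y+.5)/6-.5+150)
SM=lambda x,y:((x+.5)/5-.5+230,(y+.5)/5-.5+220)
cs=[plane('top',T(*p),12) for p in [(65,322),(322,265),(372,503),(115,563)]]
print('corners',np.round(cs,0).tolist())
cen=np.mean(cs,0); 
ex=(cs[0]+cs[1]-cs[2]-cs[3]);yaw=np.arctan2(ex[1],ex[0]); print('yaw',yaw,np.degrees(yaw),'lens',[np.linalg.norm(cs[i]-cs[i-1]) for i in range(4)])
ey=np.array([-np.sin(yaw),np.cos(yaw),0]);exu=np.array([np.cos(yaw),np.sin(yaw),0])
o=cen-19*ey; print('stand origin',o)
pt=o+15*exu+60*ey; print('peg pred',pt, 'top ray',plane('top',T(93,370),104),'side ray',plane('side',Sd(269,205),104), tri([ray('top',T(93,370)),ray('side',Sd(269,205))]))
print('gem tri',tri([ray('top',T(152,123)),ray('side',Sd(531,98))]))
print('tip tri',tri([ray('top',T(142,77)),ray('side',Sd(577,75))]))
print('mallet head', plane('top',M(152,110),64),plane('side',SM(373,57),64))
for e in [(165,455),(207,452),(150,158),(170,158)]: print('handle pts z42',plane('top',M(*e),42))
cs=[plane('top',M(*p),14) for p in [(402,147),(577,75),(673,283),(493,356)]]
print('tray',np.mean(cs,0),np.round(cs,0).tolist())
cs=[plane('side',SM(*p),14) for p in [(220,442),(425,336),(568,492)]]
print('tray side',(cs[0]+cs[2])/2)
```

```text
corners [[536.0, 277.0, 12.0], [565.0, 146.0, 12.0], [442.0, 119.0, 12.0], [412.0, 248.0, 12.0]]
yaw 0.22163744164269 12.698889988203216 lens [np.float64(127.37628543586095), np.float64(134.60706582090125), np.float64(126.46899357499812), np.float64(132.66302551203304)]
stand origin [492.86901463 179.19430476  12.        ]
peg pred [494.31245838 241.02404251  12.        ] top ray [494.69816814 240.94972267 104.        ] side ray [497.60217492 245.58632671 104.        ] (array([495.48567293, 240.24726998, 106.85856404]), [np.float64(1.2758334611688527), np.float64(1.2758334611687492)])
gem tri (array([596.01201078, 202.88032307, 168.02769478]), [np.float64(0.8078304888041287), np.float64(0.8078304888041228)])
tip tri (array([615.21403882, 206.36312579, 175.04843751]), [np.float64(0.9162146745513888), np.float64(0.9162146745513923)])
mallet head [ 569.32191787 -131.37708223   64.        ] [ 573.8380494  -128.31463612   64.        ]
handle pts z42 [ 400.84054208 -136.13483496   42.        ]
handle pts z42 [ 402.1681557  -156.83106063   42.        ]
handle pts z42 [ 549.95164751 -132.66205239   42.        ]
handle pts z42 [ 549.88791687 -142.70476619   42.        ]
tray [ 525.23398511 -333.9749626    14.        ] [[561.0, -267.0, 14.0], [599.0, -359.0, 14.0], [489.0, -402.0, 14.0], [452.0, -308.0, 14.0]]
tray side [ 528.9611812  -335.29708704   14.        ]
```

```bash
cat >> h.py <<'E'
def delta(pt,Rt=None):
    R,p=pose(); print('shift cm (tool):',np.round(R.T@(np.array(pt)-p)/10,2),'dist',np.linalg.norm(np.array(pt)-p))
    if Rt is not None: print('turn (5deg units, tool):',np.round(np.degrees(Ro.from_matrix(R.T@Rt).as_rotvec())/5,3))
def Rdown(yaw): # tool x at yaw, z down
    c,s=np.cos(yaw),np.sin(yaw); x=np.array([c,s,0]);z=np.array([0,0,-1.]); return np.stack([x,np.cross(z,x),z],1)
E
python3 - <<'E'
from h import *
delta([505,-138,192],Rdown(np.radians(6)))
E
```

```text
shift cm (tool): [-52.33 -50.86   0.07] dist 729.6986744628068
turn (5deg units, tool): [-6.0000e-03  1.4000e-02  3.1388e+01]
```

Request:
{"name": "carry_out", "arguments": {"steps": [-2.6, -2.54, 0, 0, 0, 0, 1, -2.6, -2.54, 0, 0, 0, 0, 1, -2.6, -2.54, 0, 0, 0, 0, 1, -2.6, -2.54, 0, 0, 0, 0, 1, -2.6, -2.54, 0, 0, 0, 0, 1, -2.6, -2.54, 0, 0, 0, 0, 1, -2.6, -2.54, 0, 0, 0, 0, 1, -2.6, -2.54, 0, 0, 0, 0, 1, -2.6, -2.54, 0, 0, 0, 0, 1, -2.6, -2.54, 0, 0, 0, 0, 1, -2.6, -2.54, 0, 0, 0, 0, 1, -2.6, -2.54, 0, 0, 0, 0, 1, -2.6, -2.54, 0, 0, 0, 0, 1, -2.6, -2.54, 0, 0, 0, 0, 1, -2.6, -2.54, 0, 0, 0, 0, 1, -2.6, -2.54, 0, 0, 0, 0, 1, -2.6, -2.54, 0, 0, 0, 0, 1, -2.6, -2.54, 0, 0, 0, 0, 1, -2.6, -2.54, 0, 0, 0, 0, 1, -2.6, -2.54, 0, 0, 0, 0, 1]}}

```text
time_s: 1.82
eef_pos: [502.5, -138.1, 192.5]
ee_rot: [-0.0, 0.149, 0.989, 0.0]
force: [0.3, 0.7, 0.6]
grip_width: 1.0
```

Request:
{"name": "carry_out", "arguments": {"steps": [0, 0, 0, 0, 0, 1.4, 1, 0, 0, 0, 0, 0, 1.4, 1, 0, 0, 0, 0, 0, 1.4, 1, 0, 0, 0, 0, 0, 1.4, 1, 0, 0, 0, 0, 0, 1.4, 1, 0, 0, 0, 0, 0, 1.4, 1, 0, 0, 0, 0, 0, 1.4, 1, 0, 0, 0, 0, 0, 1.4, 1, 0, 0, 0, 0, 0, 1.4, 1, 0, 0, 0, 0, 0, 1.4, 1, 0, 0, 0, 0, 0, 1.4, 1, 0, 0, 0, 0, 0, 1.4, 1, 0, 0, 0, 0, 0, 1.4, 1, 0, 0, 0, 0, 0, 1.4, 1, 0, 0, 0, 0, 0, 1.4, 1, 0, 0, 0, 0, 0, 1.4, 1, 0, 0, 0, 0, 0, 1.4, 1, 0, 0, 0, 0, 0, 1.4, 1, 0, 0, 0, 0, 0, 1.4, 1, 0, 0, 0, 0, 0, 1.4, 1]}}

```text
time_s: 3.48
eef_pos: [502.0, -136.3, 192.5]
ee_rot: [-0.0, 0.981, 0.196, -0.0]
force: [-0.2, -0.5, -0.5]
grip_width: 1.001
```

Request:
{"name": "carry_out", "arguments": {"steps": [0, 0, 0, 0, 0, 1.4, 1, 0, 0, 0, 0, 0, 1.4, 1, 0, 0, 0, 0, 0, 0.6, 1, 0, 0, 0, 0, 0, 0, 1, 0, 0, 0, 0, 0, 0, 1]}}

```text
time_s: 3.9
eef_pos: [502.0, -136.3, 192.6]
ee_rot: [-0.0, 0.999, 0.053, -0.0]
force: [-0.3, 0.8, 0.2]
grip_width: 0.995
```

Run:
```python
from h import *
delta([505,-138,192],Rdown(np.radians(6)))
s=readout.sense();print(s['time_s'],s['joints'])
R,p=pose();np.savez('w1.npz',R=R,p=p)
cv2.imwrite('pics/w1.png',cams.capture('wrist')[:,:,::-1])
```

```text
shift cm (tool): [0.28 0.2  0.05] dist 3.467227118813466
turn (5deg units, tool): [-0.003  0.003  0.01 ]
3.9 [-4.90544719e-01  3.02636972e-01  1.51196749e+00  3.89004743e-05
  1.32732236e+00  9.74667330e-01]
```

View pics/w1.png

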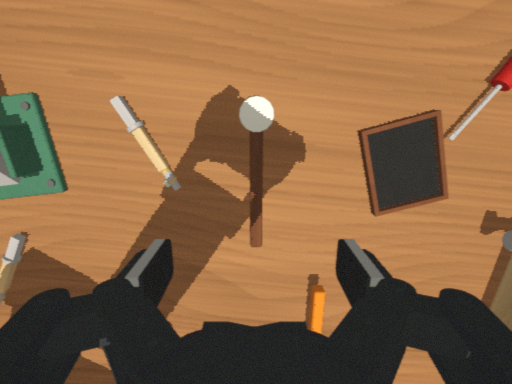

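The wrist view shows the mallet head at (257,114), its handle running down to (256,246), and the tray at (404,162).

Run:
```python
from h import *
d=np.load('w1.npz');ps=(d['R'],d['p'])
im=cv2.imread('pics/w1.png');h=cv2.cvtColor(im,cv2.COLOR_BGR2HSV);H,S,V=[h[...,i].astype(int) for i in range(3)]
for b in blobs((S<70)&(V>150),100): 
    print(b[:3]); 
    if b[2][1]<130: print(plane('wrist',b[1],64,ps))
# handle centerline: dark brown in column range
for v in range(138,246,15):
    row=im[v,225:290].astype(int).sum(1); print(v,np.where(row<row.max()*0.55)[0][[0,-1]]+225, im[v,256])
L=plane('wrist',(249.5,246),42,ps);Rr=plane('wrist',(262.5,246),42,ps);print(L,Rr)
for z in (14,):
    cs=[plane('wrist',p,z,ps) for p in [(359,129),(438,110),(447,198),(375,215)]]; print('tray',np.mean(cs,0),np.round(cs).tolist())
b=[b for b in blobs((V<60)&(S<120),800) if 340<b[1][0]<470 and b[1][1]<230]
for x in b: print(x[:3],plane('wrist',x[1],6,ps))
crop(im,220,80,300,260,4,'pics/w1c.png')
```

```text
(np.int32(342), [474.4, 112.5], [449, 85, 53, 55])
[ 598.1148799  -365.31732053   64.        ]
(np.int32(399), [124.4, 114.0], [110, 96, 31, 37])
[556.6671783  11.3440145  64.       ]
(np.int32(958), [256.4, 113.1], [240, 96, 34, 36])
[ 572.67335981 -130.93478618   64.        ]
(np.int32(140), [6.0, 180.3], [0, 172, 18, 14])
(np.int32(206), [11.6, 248.0], [5, 237, 14, 23])Traceback (most recent call last):
  File "<stdin>", line 9, in <module>
IndexError: index 0 is out of bounds for axis 0 with size 0
```

Run:
```python
from h import *
d=np.load('w1.npz');ps=(d['R'],d['p'])
im=cv2.imread('pics/w1.png');h=cv2.cvtColor(im,cv2.COLOR_BGR2HSV);H,S,V=[h[...,i].astype(int) for i in range(3)]
crop(im,220,80,300,260,3,'pics/w1c.png')
for v in (150,180,210,240): print(v,V[v,240:272].tolist())
cs=[plane('wrist',p,14,ps) for p in [(359,129),(438,110),(447,198),(375,215)]]; print('tray',np.mean(cs,0),np.round(cs).tolist())
for x in blobs((V<60)&(S<120),800):
    if 340<x[1][0]<470 and x[1][1]<230:print(x[:3],plane('wrist',x[1],6,ps))
```

```text
150 [106, 108, 110, 107, 111, 107, 108, 109, 108, 95, 71, 70, 73, 75, 78, 77, 74, 76, 75, 74, 72, 71, 82, 100, 110, 111, 108, 106, 109, 107, 108, 109]
180 [193, 193, 193, 193, 194, 192, 194, 189, 186, 156, 94, 74, 75, 79, 77, 77, 77, 74, 74, 70, 77, 76, 87, 105, 109, 108, 110, 109, 109, 111, 110, 112]
210 [117, 119, 119, 117, 117, 120, 117, 116, 113, 107, 87, 78, 73, 74, 65, 74, 73, 75, 74, 78, 77, 89, 164, 198, 199, 201, 198, 201, 200, 200, 198, 200]
240 [192, 194, 192, 194, 194, 195, 198, 198, 196, 175, 136, 123, 129, 134, 133, 137, 137, 139, 143, 144, 138, 136, 173, 198, 199, 200, 201, 199, 201, 200, 198, 198]
tray [ 527.87360635 -333.38466776   14.        ] [[567.0, -264.0, 14.0], [600.0, -357.0, 14.0], [489.0, -403.0, 14.0], [455.0, -310.0, 14.0]]
(np.int32(4621), [404.6, 163.0], [369, 119, 70, 89]) [ 529.55965801 -337.10956176    6.        ]
```

View pics/w1c.png

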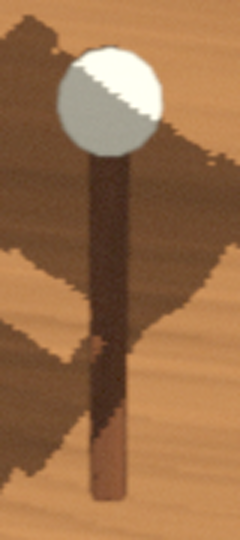

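Run:
```python
from h import *
d=np.load('w1.npz');ps=(d['R'],d['p'])
a=plane('wrist',(255.9,155),42,ps);b=plane('wrist',(255.7,240),42,ps);h=plane('wrist',(256.6,113),64,ps)
print(a,b,np.degrees(np.arctan2(*(a-b)[[1,0]])),h,np.degrees(np.arctan2(*(h-b)[[1,0]])))
h=np.array([571.5,-131,0]); u=np.array([np.cos(.105),np.sin(.105),0]); g=h-48*u; print(g)
delta([g[0],g[1],14],Rdown(.105))
```

```text
[ 524.30517077 -135.72293751   42.        ] [ 412.47082156 -147.5134453    42.        ] 6.018365299854631 [ 572.79954862 -131.13898404   64.        ] 5.831430428196465
[ 523.76435699 -136.0307441     0.        ]
shift cm (tool): [ 2.17  0.21 17.86] dist 179.88073524943587
turn (5deg units, tool): [-0.002  0.003  0.007]
```

Request:
{"name": "carry_out", "arguments": {"steps": [0.5, 0.05, 2.0, 0, 0, 0, 1, 0.5, 0.05, 2.5, 0, 0, 0, 1, 0.5, 0.05, 2.5, 0, 0, 0, 1, 0.5, 0.05, 2.5, 0, 0, 0, 1, 0.2, 0, 2.5, 0, 0, 0, 1, 0, 0, 2.5, 0, 0, 0, 1, 0, 0, 2.0, 0, 0, 0, 1, 0, 0, 1.4, 0, 0, 0, 1, 0, 0, 0, 0, 0, 0, 0, 0, 0, 0, 0, 0, 0, -1, 0, 0, 0, 0, 0, 0, -1, 0, 0, 0, 0, 0, 0, -1, 0, 0, 0, 0, 0, 0, -1, 0, 0, 0, 0, 0, 0, -1, 0, 0, 0, 0, 0, 0, -1], "grip_force": 100}}

```text
time_s: 5.2
eef_pos: [524.4, -136.1, 14.1]
ee_rot: [0.0, 0.999, 0.052, 0.0]
force: [-1.2, -0.4, 0.9]
grip_width: 0.009
```

Run:
```python
from h import *
s=readout.sense();print(s['time_s'],s['joints'],s['eef_pos'],s['force'],s['grip_width'],np.diff([0]))
delta([523.8,-136,13.5],Rdown(.105))
```

```text
5.2 [-4.70327540e-01  5.54962447e-01  1.64789282e+00 -4.98781501e-05
  9.38013822e-01  9.96730038e-01] [ 524.38579514 -136.13346122   14.11850905] [-1.17808595 -0.41927484  0.89972588] 0.00852183644056018 []
shift cm (tool): [-0.06 -0.02  0.06] dist 0.8622768060490131
turn (5deg units, tool): [ 0.005 -0.007 -0.014]
```

Run:
```python
from h import *
print(readout.sense()['grip_width'])
cv2.imwrite('pics/w2.png',cams.capture('wrist')[:,:,::-1])
im=cams.capture('side')[:,:,::-1];crop(im,200,180,360,330,5,'pics/s2.png')
im=cams.capture('top')[:,:,::-1];crop(im,260,120,400,240,5,'pics/t2.png')
```

```text
0.00852183644056018
```

View pics/w2.png

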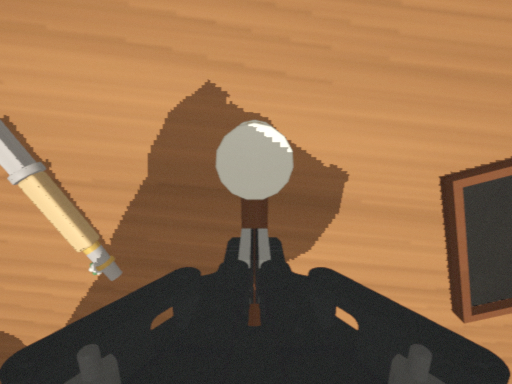

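View pics/s2.png

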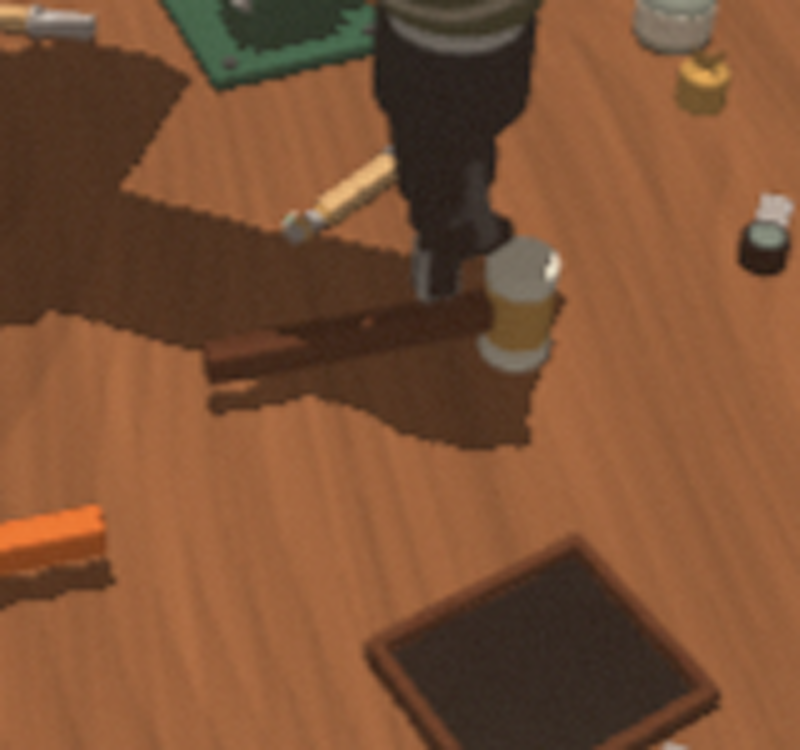

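View pics/t2.png

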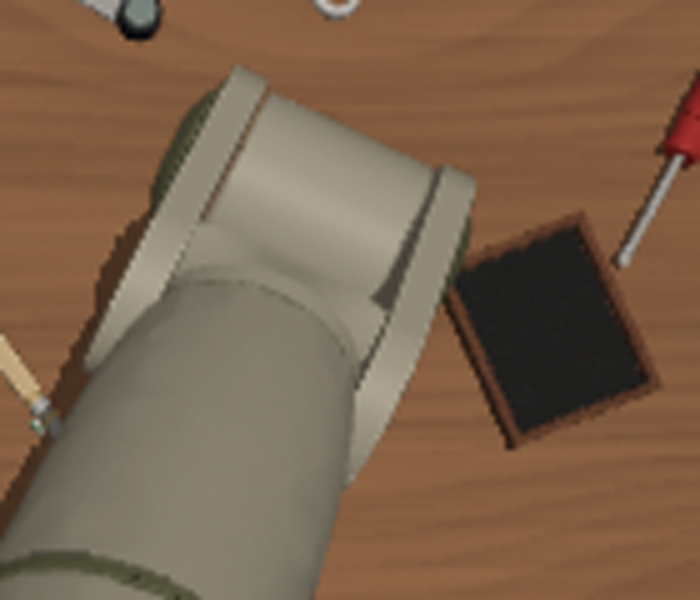

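Run:
```python
from h import *
ps=pose(); R,p=ps; print(p)
for z in (0,-10,-19,-30): print(z,[proj('wrist',p+R@np.array([0,y,z]),ps).round(1).tolist() for y in (-8,0,8)])
for z in (14,33,42,60): print(z,proj('side',np.array([p[0],p[1],z])), ((proj('side',np.array([p[0],p[1],z]))-[200,180])*5).round())
print(proj('side',[423,-147,42]),)
im=cv2.imread('pics/w2.png');crop(im,200,180,310,340,5,'pics/w2c.png')
```

```text
[ 524.25250805 -136.08202389   13.83198933]
0 [[243.1, 217.1], [254.4, 217.1], [265.7, 217.1]]
-10 [[242.6, 222.5], [254.4, 222.5], [266.3, 222.5]]
-19 [[242.0, 227.8], [254.5, 227.8], [266.9, 227.8]]
-30 [[241.2, 235.1], [254.5, 235.1], [267.7, 235.1]]
14 [285.26604589 248.96772294] [426. 345.]
33 [285.66909202 243.76767761] [428. 319.]
42 [285.86335084 241.26137727] [429. 306.]
60 [286.25850169 236.16319572] [431. 281.]
[248.00485809 248.51255874]
```

View pics/w2c.png

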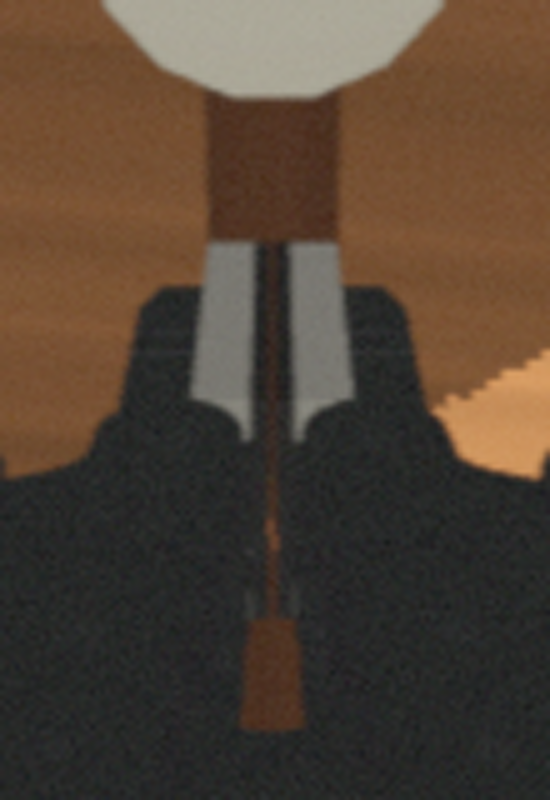

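Run:
```python
from h import *
ps=pose();R,p=ps
for z in (64,50): print(proj('wrist',[572,-131,z],ps), 'diam px', 38*276/(np.linalg.inv(np.eye(1))[0,0]*1))
for dz in (0,10,20,28,35):
    q=p+[0,0,dz]; a=proj('wrist',[572,-131,64],(R,q)); b=proj('wrist',[572,-112,64],(R,q)); c=proj('wrist',[572,-150,64],(R,q)); print(dz,a,np.linalg.norm(b-c))
im=cv2.imread('pics/w2.png');h=cv2.cvtColor(im,cv2.COLOR_BGR2HSV)
for x in blobs((h[...,1]<70)&(h[...,2]>120),1000): print(x[:3])
for x in(11,0):
  for z in (0,-10,-19,-30,-40): print(x,z,proj('wrist',p+R@np.array([x,0,z]),ps).round(1))
```

```text
[254.29680102 161.64114483] diam px 10488.0
[254.2938802  157.24871664] diam px 10488.0
0 [254.29680102 161.64114483] 78.38042606067094
10 [254.29465887 158.41970346] 73.13693189227921
20 [254.29278547 155.60241903] 68.55101992532842
28 [254.29144789 153.5909163 ] 65.27659222752973
35 [254.29037817 151.9822198 ] 62.657783214191305
(np.int32(1079), [15.2, 159.8], [0, 121, 44, 64])
(np.int32(4777), [254.1, 160.4], [216, 120, 77, 80])
11 0 [254.4 202.3]
11 -10 [254.5 207. ]
11 -19 [254.5 211.7]
11 -30 [254.5 218. ]
11 -40 [254.5 224.5]
0 0 [254.4 217.1]
0 -10 [254.4 222.5]
0 -19 [254.5 227.8]
0 -30 [254.5 235.1]
0 -40 [254.5 242.5]
```

Run:
```python
from h import *
ps=pose();R,p=ps
for z in (-13,-35,-50):
  for x in (11,0,-11): print(z,x,[proj('wrist',p+R@np.array([x,y,z]),ps).round(1).tolist() for y in (-42.5,42.5)])
im=cv2.imread('pics/w1.png');crop(im,80,210,440,384,2,'pics/w1d.png')
```

```text
-13 11 [[189.2, 208.5], [319.7, 208.5]]
-13 0 [[190.3, 224.2], [318.6, 224.2]]
-13 -11 [[191.3, 239.4], [317.6, 239.4]]
-35 11 [[180.6, 221.1], [328.4, 221.2]]
-35 0 [[181.9, 238.6], [327.0, 238.7]]
-35 -11 [[183.3, 255.5], [325.7, 255.6]]
-50 11 [[173.2, 231.9], [335.8, 231.9]]
-50 0 [[174.9, 250.9], [334.1, 250.9]]
-50 -11 [[176.5, 269.1], [332.5, 269.2]]
```

View pics/w1d.png

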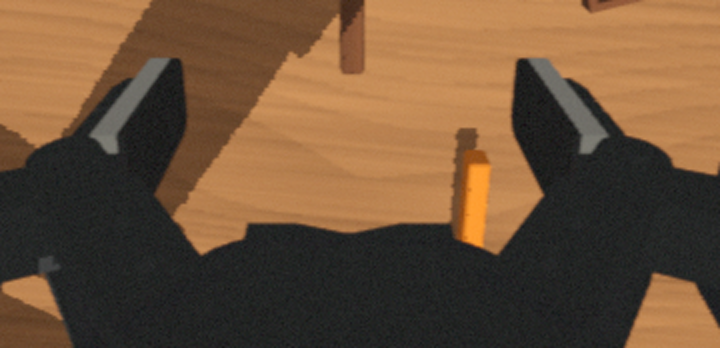

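The fingers shut above the handle. Both the wrist and side views put the real fingertips about 29 mm short of the reported TCP. I'll open, go lower in small steps and check again.

Request:
{"name": "carry_out", "arguments": {"steps": [0, 0, 0, 0, 0, 0, 1, 0, 0, 0, 0, 0, 0, 1, 0, 0, 0, 0, 0, 0, 1, 0, 0, 0, 0, 0, 0, 1, 0, 0, 0, 0, 0, 0, 1, 0, 0, 0.8, 0, 0, 0, 1, 0, 0, 0.8, 0, 0, 0, 1, 0, 0, 0.6, 0, 0, 0, 1, 0, 0, 0, 0, 0, 0, 1, 0, 0, 0, 0, 0, 0, 1]}}

```text
time_s: 6.18
eef_pos: [523.9, -135.9, -8.9]
ee_rot: [-0.0, 0.999, 0.052, -0.001]
force: [1.0, 0.6, 0.4]
grip_width: 1.003
```

Run:
```python
from h import *
s=readout.sense();print(s['time_s'],s['eef_pos'],s['force'],s['grip_width'])
im=cams.capture('side')[:,:,::-1];crop(im,230,200,330,280,8,'pics/s3.png')
cv2.imwrite('pics/w3.png',cams.capture('wrist')[:,:,::-1])
```

```text
6.1833 [ 523.88489528 -135.85853244   -8.93228099] [0.98366264 0.63485649 0.42132922] 1.003127041855456
```

View pics/s3.png

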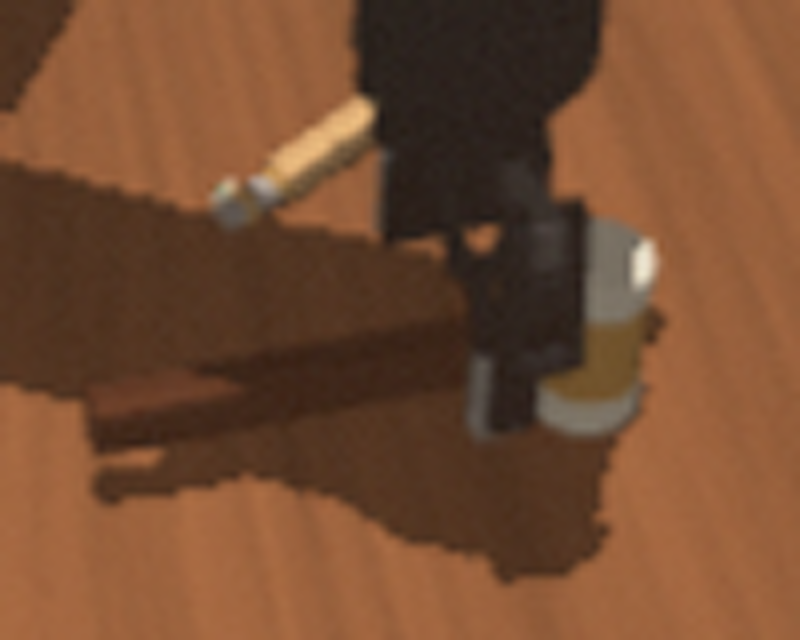

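View pics/w3.png

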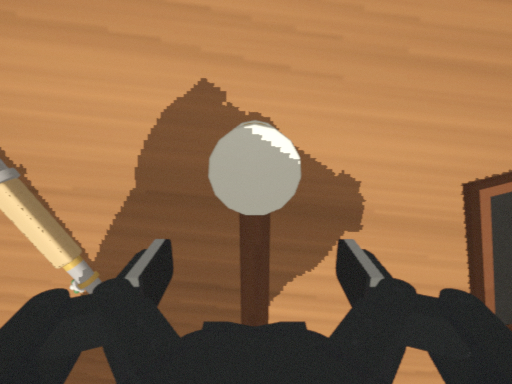

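Run:
```python
from h import *
for px in [(478,435),(500,437)]:
    uv=((px[0]+.5)/8-.5+230,(px[1]+.5)/8-.5+200); o,d=ray('side',uv)
    for y in (-174,-179,-184): print(px,y,o+d*(y-o[1])/d[1])
```

```text
(478, 435) -174 [ 524.77840045 -174.           33.85194352]
(478, 435) -179 [ 523.22155251 -179.           39.1778814 ]
(478, 435) -184 [ 521.66470457 -184.           44.50381929]
(500, 437) -174 [ 532.08217625 -174.           31.79895734]
(500, 437) -179 [ 530.4657316  -179.           37.14164701]
(500, 437) -184 [ 528.84928695 -184.           42.48433667]
```

Request:
{"name": "carry_out", "arguments": {"steps": [0, 0, 0.5, 0, 0, 0, 1, 0, 0, 0.4, 0, 0, 0, 1, 0, 0, 0, 0, 0, 0, 0.4, 0, 0, 0, 0, 0, 0, 0, 0, 0, 0, 0, 0, 0, -1, 0, 0, 0, 0, 0, 0, -1, 0, 0, 0, 0, 0, 0, -1, 0, 0, 0, 0, 0, 0, -1, 0, 0, 0, 0, 0, 0, -1], "grip_force": 100}}

```text
time_s: 7.03
eef_pos: [524.3, -136.1, -16.9]
ee_rot: [0.0, 0.999, 0.052, 0.0]
force: [-2.9, -1.3, 4.2]
grip_width: 0.163
```

Run:
```python
from h import *
s=readout.sense();print(s['time_s'],s['eef_pos'],s['force'],s['grip_width'])
im=cams.capture('side')[:,:,::-1];crop(im,230,200,330,280,8,'pics/s4.png')
```

```text
7.0333 [ 524.25205534 -136.12393264  -16.90796722] [-2.85057665 -1.32815756  4.16467675] 0.16300887565571964
```

View pics/s4.png

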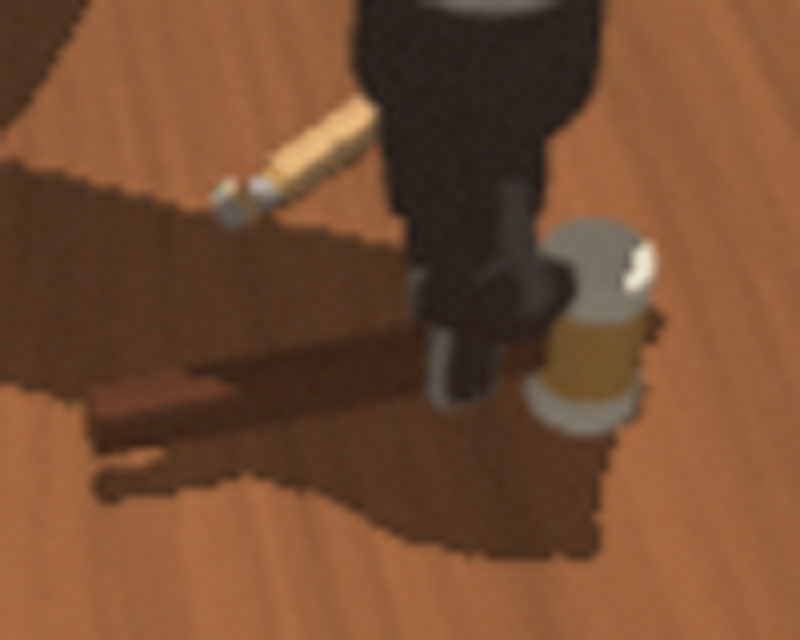

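Run:
```python
from h import *
delta([524.3,-136.1,115]);delta([448.8,236.4,115],Rdown(.105))
```

```text
shift cm (tool): [ 1.000e-02  0.000e+00 -1.319e+01] dist 131.92818165431916
shift cm (tool): [ -3.64 -37.83 -13.2 ] dist 402.3458289501242
turn (5deg units, tool): [ 0.003 -0.001 -0.015]
```

Request:
{"name": "carry_out", "arguments": {"steps": [0, 0, -0.5, 0, 0, 0, -1, 0, 0, -1.0, 0, 0, 0, -1, 0, 0, -1.5, 0, 0, 0, -1, 0, 0, -2, 0, 0, 0, -1, 0, 0, -2.2, 0, 0, 0, -1, 0, 0, -2.2, 0, 0, 0, -1, 0, 0, -2.0, 0, 0, 0, -1, 0, 0, -1.3, 0, 0, 0, -1, 0, 0, -0.5, 0, 0, 0, -1, 0, 0, 0, 0, 0, 0, -1], "grip_force": 100}}

```text
time_s: 7.92
eef_pos: [524.6, -136.2, 115.9]
ee_rot: [0.001, 0.999, 0.052, 0.001]
force: [-0.3, -1.2, -2.9]
grip_width: 0.16
```

Request:
{"name": "carry_out", "arguments": {"steps": [-0.22, -0.8, 0, 0, 0, 0, -1, -0.22, -1.6, 0, 0, 0, 0, -1, -0.22, -2.55, 0, 0, 0, 0, -1, -0.22, -2.55, 0, 0, 0, 0, -1, -0.22, -2.55, 0, 0, 0, 0, -1, -0.22, -2.55, 0, 0, 0, 0, -1, -0.22, -2.55, 0, 0, 0, 0, -1, -0.22, -2.55, 0, 0, 0, 0, -1, -0.22, -2.55, 0, 0, 0, 0, -1, -0.22, -2.55, 0, 0, 0, 0, -1, -0.22, -2.55, 0, 0, 0, 0, -1, -0.22, -2.55, 0, 0, 0, 0, -1, -0.22, -2.55, 0, 0, 0, 0, -1, -0.22, -2.55, 0, 0, 0, 0, -1, -0.22, -2.55, 0, 0, 0, 0, -1, -0.22, -1.5, 0, 0, 0, 0, -1, -0.12, -0.78, 0, 0, 0, 0, -1, 0, 0, 0, 0, 0, 0, -1, 0, 0, 0, 0, 0, 0, -1]}}

```text
time_s: 9.5
eef_pos: [448.2, 236.4, 114.2]
ee_rot: [0.0, 0.999, 0.052, -0.001]
force: [-0.1, 0.2, -3.0]
grip_width: 0.161
```

Run:
```python
from h import *
delta([448.8,236.4,115],Rdown(.105)); s=readout.sense();print(s['time_s'],s['eef_pos'],s['force'],s['grip_width'],s['joints'])
R,p=pose();np.savez('w5.npz',R=R,p=p)
im=cams.capture('side')[:,:,::-1];crop(im,210,90,310,180,7,'pics/s5.png')
cv2.imwrite('pics/w5.png',cams.capture('wrist')[:,:,::-1])
im=cams.capture('top')[:,:,::-1];crop(im,150,110,260,230,6,'pics/t5.png')
```

```text
shift cm (tool): [ 0.06  0.01 -0.08] dist 1.0055747255949001
turn (5deg units, tool): [ 0.004  0.013 -0.007]
9.5 [448.18012456 236.4099596  114.20827039] [-0.07728009  0.15261261 -2.96904784] 0.16127801777391765 [ 2.53912045e-01  3.51078957e-01  1.66182857e+00 -1.86222702e-04
  1.12985029e+00  1.72039278e+00]
```

View pics/s5.png

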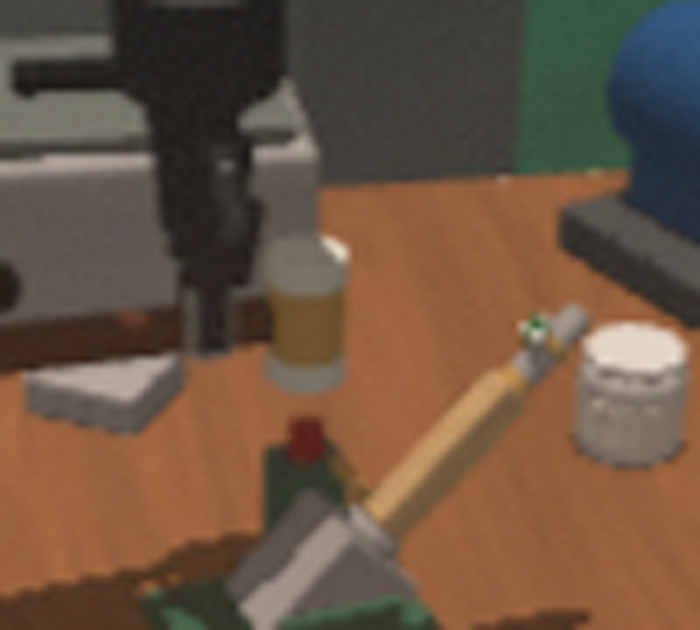

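View pics/w5.png

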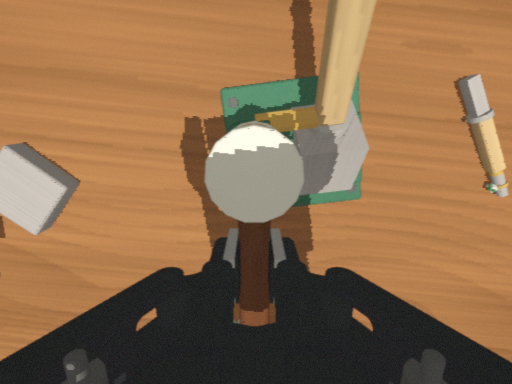

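View pics/t5.png

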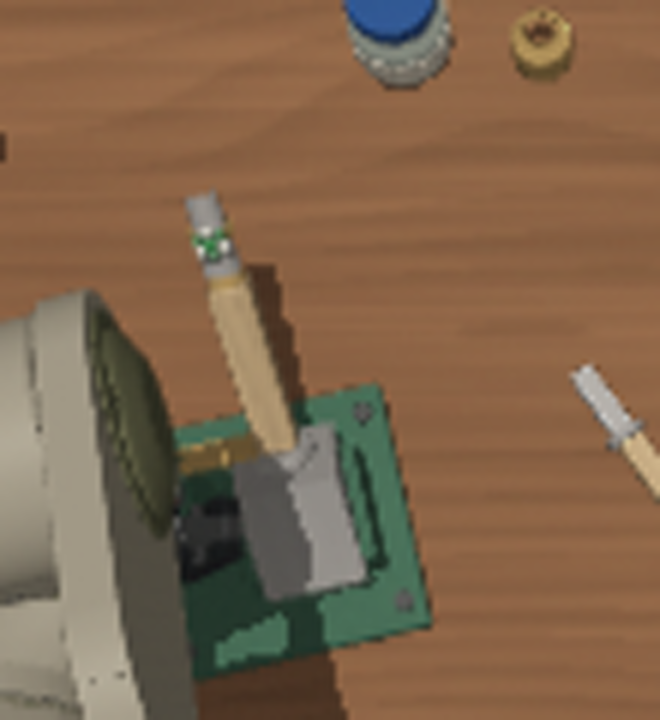

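Request:
{"name": "carry_out", "arguments": {"steps": [0, 0, 0.6, 0, 0, 0, -1, 0, 0, 0.8, 0, 0, 0, -1, 0, 0, 0.6, 0, 0, 0, -1, 0, 0, 0.4, 0, 0, 0, -1, 0, 0, 0.3, 0, 0, 0, -1, 0, 0, 0.3, 0, 0, 0, -1, 0, 0, 0.3, 0, 0, 0, -1, 0, 0, 0, 0, 0, 0, -1], "grip_force": 110}}

```text
time_s: 10.32
eef_pos: [448.8, 236.5, 81.2]
ee_rot: [0.0, 0.999, 0.052, -0.0]
force: [-0.7, 0.1, -3.0]
grip_width: 0.159
```

Request:
{"name": "carry_out", "arguments": {"steps": [0, 0, 0.3, 0, 0, 0, -1, 0, 0, 0.2, 0, 0, 0, -1, 0, 0, 0.1, 0, 0, 0, -1, 0, 0, 0, 0, 0, 0, -1]}}

```text
time_s: 10.65
eef_pos: [448.8, 236.5, 75.5]
ee_rot: [0.0, 0.999, 0.052, -0.0]
force: [0.2, 0.3, -2.4]
grip_width: 0.156
```

Run:
```python
from h import *
s=readout.sense();print(s['time_s'],s['eef_pos'],s['force'],s['wrist_torque'],s['grip_width'])
im=cams.capture('side')[:,:,::-1];crop(im,210,90,310,180,7,'pics/s6.png')
```

```text
10.65 [448.81954668 236.47995128  75.48458425] [ 0.15533923  0.27199045 -2.35543979] [-0.03423688  0.05971446  0.05788956] 0.15588764106909647
```

View pics/s6.png

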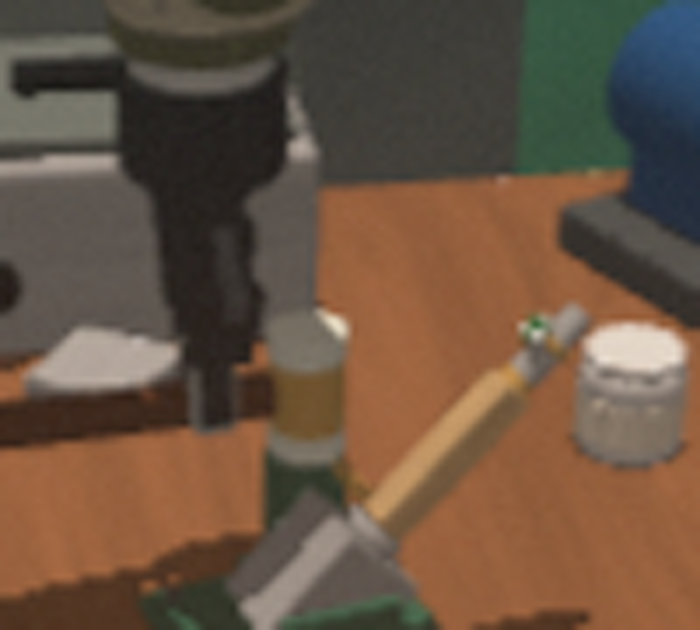

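Request:
{"name": "carry_out", "arguments": {"steps": [0, 0, 0.1, 0, 0, 0, -1, 0, 0, 0.1, 0, 0, 0, -1, 0, 0, 0, 0, 0, 0, -1]}}

```text
time_s: 10.95
eef_pos: [448.9, 236.6, 74.9]
ee_rot: [-0.0, 0.999, 0.052, 0.0]
force: [-6.6, -1.5, 9.2]
grip_width: 0.164
```

Request:
{"name": "carry_out", "arguments": {"steps": [0, 0, 0.1, 0, 0, 0, -1, 0, 0, 0, 0, 0, 0, -1, 0, 0, 0, 0, 0, 0, -1]}}

```text
time_s: 11.2
eef_pos: [448.8, 236.6, 74.5]
ee_rot: [0.0, 0.999, 0.052, 0.0]
force: [-9.5, -3.5, 16.8]
grip_width: 0.16
```

Request:
{"name": "carry_out", "arguments": {"steps": [0, 0, -0.5, 0, 0, 0, -1, 0, 0, -1.2, 0, 0, 0, -1, 0, 0, -1.5, 0, 0, 0, -1, 0, 0, -1.2, 0, 0, 0, -1, 0, 0, 0, 0, 0, 0, -1]}}

```text
time_s: 11.62
eef_pos: [450.1, 236.8, 118.8]
ee_rot: [-0.0, 0.999, 0.052, 0.002]
force: [-0.2, -0.5, -1.1]
grip_width: 0.158
```

Run:
```python
from h import *
s=readout.sense();print(s['time_s'],s['eef_pos'],s['force'],s['wrist_torque'],s['grip_width'])
im=cams.capture('side')[:,:,::-1];crop(im,210,90,310,180,7,'pics/s7.png')
delta([524.3,-136.1,115],Rdown(.105))
```

```text
11.6167 [450.11246197 236.84681772 118.81603929] [-0.15238015 -0.50602597 -1.09459275] [ 0.02186296  0.07713998 -0.0517598 ] 0.15832387426190764
shift cm (tool): [ 3.59 37.85  0.24] dist 380.1822484423304
turn (5deg units, tool): [-0.004 -0.026 -0.015]
```

View pics/s7.png

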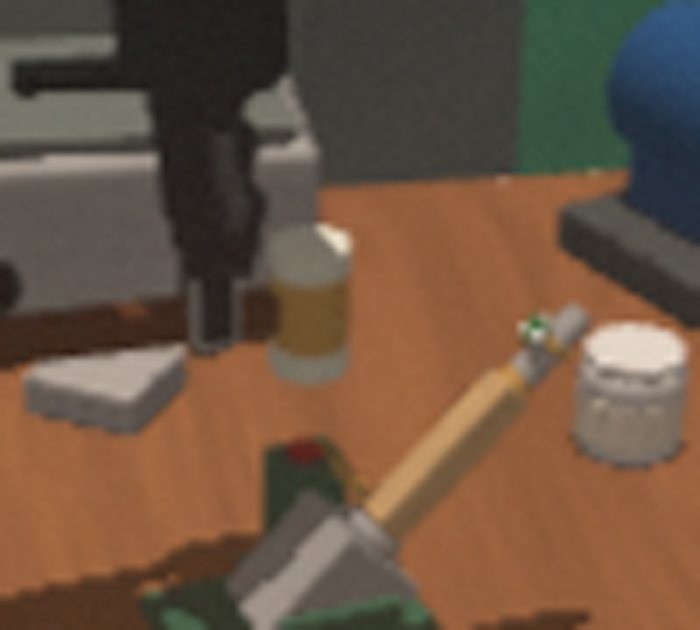

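The peg is down: its red top now lies almost flush with the housing at (305,453). Next I'll carry the mallet back to its first place.

Request:
{"name": "carry_out", "arguments": {"steps": [0.22, 0.8, 0, 0, 0, 0, -1, 0.22, 1.6, 0, 0, 0, 0, -1, 0.22, 2.55, 0, 0, 0, 0, -1, 0.22, 2.55, 0, 0, 0, 0, -1, 0.22, 2.55, 0, 0, 0, 0, -1, 0.22, 2.55, 0, 0, 0, 0, -1, 0.22, 2.55, 0, 0, 0, 0, -1, 0.22, 2.55, 0, 0, 0, 0, -1, 0.22, 2.55, 0, 0, 0, 0, -1, 0.22, 2.55, 0, 0, 0, 0, -1, 0.22, 2.55, 0, 0, 0, 0, -1, 0.22, 2.55, 0, 0, 0, 0, -1, 0.22, 2.55, 0, 0, 0, 0, -1, 0.22, 2.55, 0, 0, 0, 0, -1, 0.22, 2.55, 0, 0, 0, 0, -1, 0.22, 1.5, 0, 0, 0, 0, -1, 0.12, 0.78, 0, 0, 0, 0, -1, 0, 0, 0, 0, 0, 0, -1]}}

```text
time_s: 13.17
eef_pos: [524.1, -137.1, 116.0]
ee_rot: [-0.0, 0.999, 0.051, -0.0]
force: [-0.2, 1.1, -2.0]
grip_width: 0.156
```

Request:
{"name": "carry_out", "arguments": {"steps": [0, 0, 1, 0, 0, 0, -1, 0, 0, 2, 0, 0, 0, -1, 0, 0, 2.4, 0, 0, 0, -1, 0, 0, 2.4, 0, 0, 0, -1, 0, 0, 2.0, 0, 0, 0, -1, 0, 0, 1.3, 0, 0, 0, -1, 0, 0, 0.8, 0, 0, 0, -1, 0, 0, 0.4, 0, 0, 0, -1, 0, 0, 0, 0, 0, 0, -1]}}

```text
time_s: 13.92
eef_pos: [523.9, -135.2, -6.9]
ee_rot: [-0.0, 0.999, 0.052, -0.0]
force: [-0.1, 0.3, -2.1]
grip_width: 0.158
```

Request:
{"name": "carry_out", "arguments": {"steps": [0, 0, 0.4, 0, 0, 0, -1, 0, 0, 0.3, 0, 0, 0, -1, 0, 0, 0.1, 0, 0, 0, -1, 0, 0, 0, 0, 0, 0, -1]}}

```text
time_s: 14.25
eef_pos: [524.2, -136.0, -14.3]
ee_rot: [0.0, 0.999, 0.052, 0.0]
force: [0.0, 1.2, -2.4]
grip_width: 0.158
```

Run:
```python
from h import *
s=readout.sense();print(s['time_s'],s['eef_pos'],s['force'],s['wrist_torque'])
im=cams.capture('side')[:,:,::-1];crop(im,230,200,330,280,8,'pics/s8.png')
```

```text
14.25 [ 524.22396104 -136.04202019  -14.25573519] [ 0.02261348  1.16598904 -2.44400011] [ 0.00600404  0.10155266 -0.02086811]
```

View pics/s8.png

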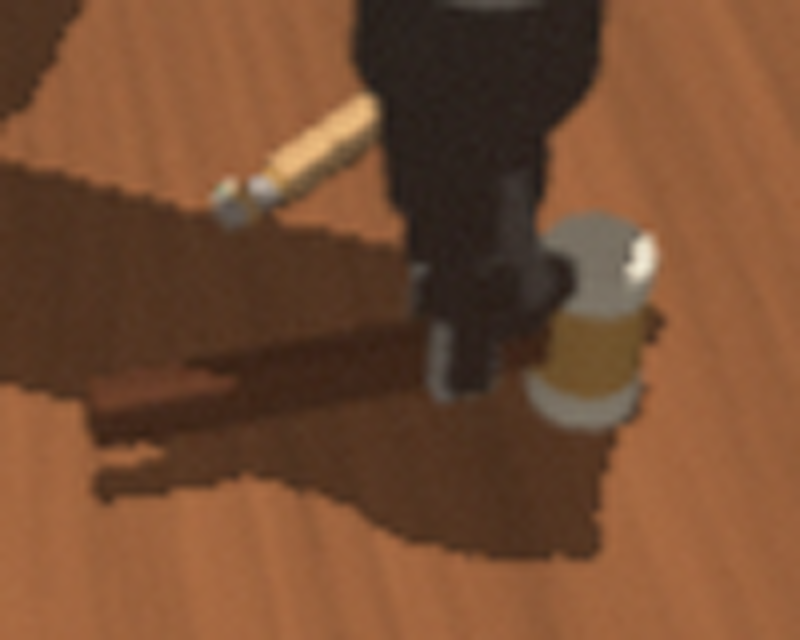

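Request:
{"name": "carry_out", "arguments": {"steps": [0, 0, 0.1, 0, 0, 0, -1, 0, 0, 0.1, 0, 0, 0, -1, 0, 0, 0.05, 0, 0, 0, -1, 0, 0, 0, 0, 0, 0, -1]}}

```text
time_s: 14.63
eef_pos: [524.2, -136.1, -16.7]
ee_rot: [0.0, 0.999, 0.052, 0.0]
force: [-1.6, -0.1, -1.3]
grip_width: 0.158
```

Request:
{"name": "carry_out", "arguments": {"steps": [0, 0, 0, 0, 0, 0, -0.3, 0, 0, 0, 0, 0, 0, 0.2, 0, 0, 0, 0, 0, 0, 0.2, 0, 0, 0, 0, 0, 0, 0.2, 0, 0, -1, 0, 0, 0, 0.2, 0, 0, -2, 0, 0, 0, 0.2, 0, 0, -3, 0, 0, 0, 0.2, 0, 0, -3.5, 0, 0, 0, 0.2, 0, 0, -3.5, 0, 0, 0, 0.2, 0, 0, -3.5, 0, 0, 0, 0.2, 0, 0, -3.5, 0, 0, 0, 0.2, 0, 0, -3.5, 0, 0, 0, 0.2, 0, 0, -2, 0, 0, 0, 0.2], "grip_force": 60}}

```text
time_s: 15.72
eef_pos: [524.7, -136.2, 243.3]
ee_rot: [0.001, 0.999, 0.052, 0.003]
force: [0.6, -0.1, 0.3]
grip_width: 0.6
```

Run:
```python
from h import *
s=readout.sense();print(s['time_s'],s['eef_pos'],s['force'],s['grip_width'])
im=cams.capture('side')[:,:,::-1];crop(im,200,110,350,280,4,'pics/s9.png')
R,p=pose();np.savez('w9.npz',R=R,p=p)
cv2.imwrite('pics/w9.png',cams.capture('wrist')[:,:,::-1])
```

```text
15.7167 [ 524.73786156 -136.19597287  243.27099697] [ 0.63548621 -0.12626255  0.32497586] 0.6000697266618105
```

View pics/s9.png

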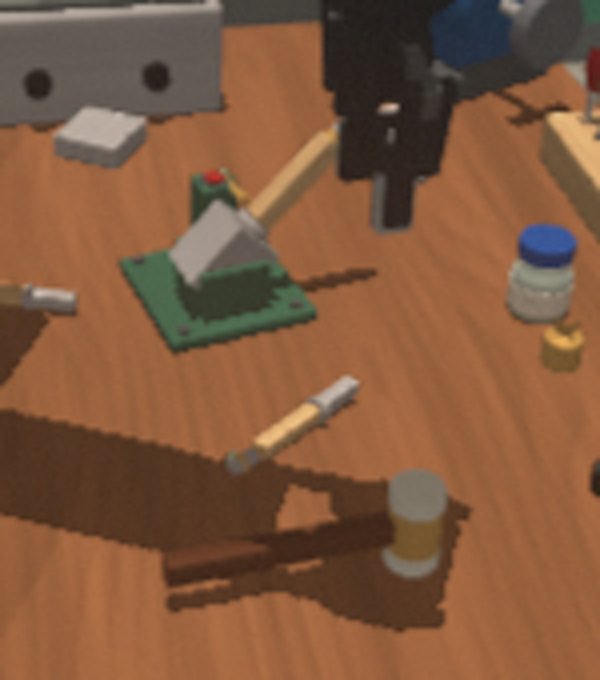

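View pics/w9.png

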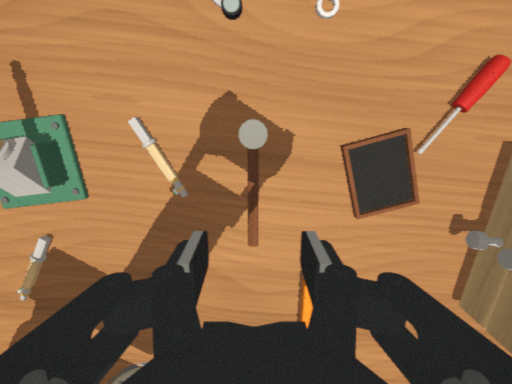

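```bash
cat >> h.py <<'E'
def Rstick(yaw,tilt):
    # tool x along stick z; tilt deg of stick above level
    t=np.radians(tilt);c,s=np.cos(yaw),np.sin(yaw)
    x=np.array([c*np.cos(t),s*np.cos(t),np.sin(t)]);z=np.array([c*np.sin(t),s*np.sin(t),-np.cos(t)])
    return np.stack([x,np.cross(z,x),z],1)
E
python3 - <<'E'
from h import *
G=np.array([553.6,191.2,112.5]);Rt=Rstick(np.radians(12.7),45);z=Rt[:,2]
pre=G-80*z; print(pre)
delta([pre[0],pre[1],243],Rt)
R,p=pose(); print('after rot',Rt.T@(pre-[pre[0],pre[1],243])/10)
E
```

```text
[498.4154327  178.76362065 169.06854249]
shift cm (tool): [  0.59 -31.64  -0.15] dist 316.41656461087734
turn (5deg units, tool): [ 0.581  8.916 -1.259]
after rot [-5.22774349  0.          5.22774349]
```

Request:
{"name": "carry_out", "arguments": {"steps": [0.05, -1.2, 0, 0, 0, 0, 0.2, 0.05, -2.4, 0, 0, 0, 0, 0.2, 0.05, -2.9, 0, 0, 0, 0, 0.2, 0.05, -2.9, 0, 0, 0, 0, 0.2, 0.05, -2.9, 0, 0, 0, 0, 0.2, 0.05, -2.9, 0, 0, 0, 0, 0.2, 0.05, -2.9, 0, 0, 0, 0, 0.2, 0.05, -2.9, 0, 0, 0, 0, 0.2, 0.05, -2.9, 0, 0, 0, 0, 0.2, 0.05, -2.9, 0, 0, 0, 0, 0.2, 0.05, -2.9, 0, 0, 0, 0, 0.2, 0, -1.9, 0, 0, 0, 0, 0.2, 0, 0, 0, 0, 0, 0, 0.2]}}

```text
time_s: 16.9
eef_pos: [495.1, 182.4, 236.9]
ee_rot: [-0.0, 0.999, 0.054, -0.001]
force: [1.5, 0.4, -0.7]
grip_width: 0.6
```

Request:
{"name": "carry_out", "arguments": {"steps": [0, 0, 0, 0.058, 0.89, -0.126, 0.2, 0, 0, 0, 0.058, 0.89, -0.126, 0.2, 0, 0, 0, 0.058, 0.89, -0.126, 0.2, 0, 0, 0, 0.058, 0.89, -0.126, 0.2, 0, 0, 0, 0.058, 0.89, -0.126, 0.2, 0, 0, 0, 0.058, 0.89, -0.126, 0.2, 0, 0, 0, 0.058, 0.89, -0.126, 0.2, 0, 0, 0, 0.058, 0.89, -0.126, 0.2, 0, 0, 0, 0.058, 0.89, -0.126, 0.2, 0, 0, 0, 0.058, 0.89, -0.126, 0.2, 0, 0, 0, 0, 0, 0, 0.2]}}

```text
time_s: 17.82
eef_pos: [494.0, 178.4, 234.8]
ee_rot: [-0.044, 0.92, 0.101, 0.375]
force: [-0.4, 0.6, -0.8]
grip_width: 0.597
```

Run:
```python
from h import *
G=np.array([553.6,191.2,112.5]);Rt=Rstick(np.radians(12.7),45);z=Rt[:,2]
s=readout.sense();print(s['time_s'],s['eef_pos'],s['joints'],s['force'])
delta(G-80*z,Rt)
R,p=pose();np.savez('w10.npz',R=R,p=p)
cv2.imwrite('pics/w10.png',cams.capture('wrist')[:,:,::-1])
for n,L in (('mouth',-55),('collar',-47),('G',0),('ring',69),('tip',89)): print(n,proj('wrist',G+L*Rt[:,0],(R,p)))
```

```text
17.8167 [494.03794892 178.39355558 234.82826913] [ 0.05324468 -0.11318134  2.08901522  0.30398691  0.41597915  1.1746638 ] [-0.35890251  0.60107508 -0.84551591]
shift cm (tool): [-4.29  0.1   5.  ] dist 65.90630439851911
turn (5deg units, tool): [-0.043  0.126 -0.05 ]
mouth [255.58982424 253.04368324]
collar [255.56784865 247.32079867]
G [255.43257075 212.09172605]
ring [255.21267238 154.82578698]
tip [255.1435903  136.83542908]
```

View pics/w10.png

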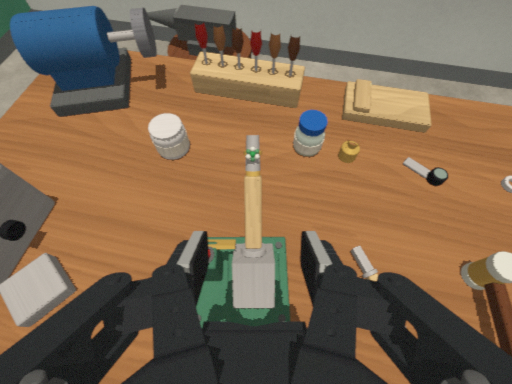

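Request:
{"name": "carry_out", "arguments": {"steps": [-1.4, -0.02, 1.7, 0, 0.06, 0, 0.2, -1.4, -0.02, 1.7, 0, 0.06, 0, 0.2, -1.4, -0.01, 1.6, -0.04, 0, -0.05, 0.2, 0, 0, 2, 0, 0, 0, 0.2, 0, 0, 2, 0, 0, 0, 0.2, 0, 0, 2, 0, 0, 0, 0.2, 0, 0, 1, 0, 0, 0, 0.2, 0, 0, 0, 0, 0, 0, 0.2]}}

```text
time_s: 18.53
eef_pos: [549.5, 192.4, 124.8]
ee_rot: [-0.044, 0.918, 0.103, 0.381]
force: [0.0, 0.2, -0.3]
grip_width: 0.598
```

Run:
```python
from h import *
G=np.array([553.6,191.2,112.5]);Rt=Rstick(np.radians(12.7),45);z=Rt[:,2]
s=readout.sense();print(s['time_s'],s['eef_pos'],s['joints'],s['force'])
delta(G+49*z,Rt)
R,p=pose();np.savez('w11.npz',R=R,p=p)
cv2.imwrite('pics/w11.png',cams.capture('wrist')[:,:,::-1])
im=cams.capture('side')[:,:,::-1];crop(im,200,80,330,200,5,'pics/s11.png')
for n,L in (('mouth',-55),('collar',-47),('G',0),('ring',69),('tip',89)): print(n,proj('wrist',G+L*Rt[:,0],(R,p)))
```

```text
18.5333 [549.51339237 192.43297187 124.83834567] [0.08338096 0.21080619 2.10461615 1.1556443  0.11065601 0.31949146] [ 0.03268352  0.20762043 -0.28633948]
shift cm (tool): [-0.62  0.23  6.03] dist 60.695423627685784
turn (5deg units, tool): [-0.04  -0.013 -0.001]
mouth [257.11873524 284.75738232]
collar [257.1417447  276.06955295]
G [257.28682311 221.29136729]
ring [257.53602827 127.19737891]
tip [257.61797033  96.25799235]
```

View pics/w11.png

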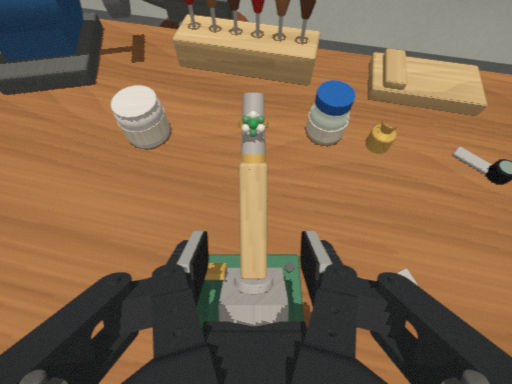

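View pics/s11.png

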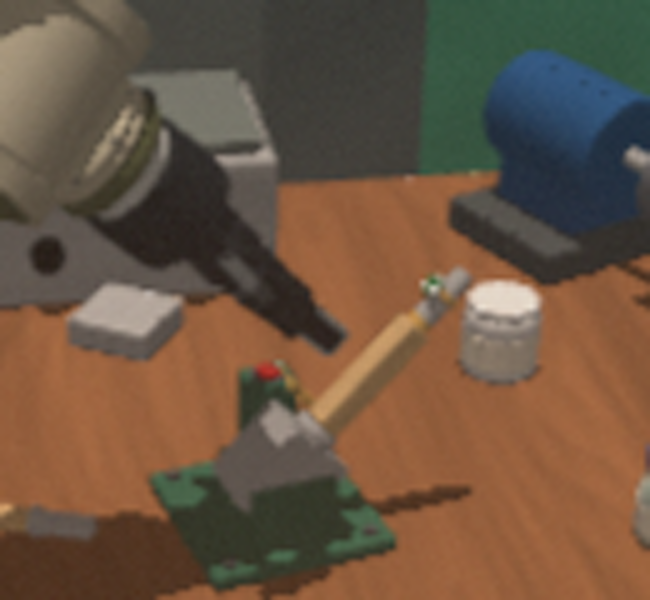

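Request:
{"name": "carry_out", "arguments": {"steps": [0, 0, 0, 0, -0.85, 0, 0.2, 0, 0, 0, 0, -0.85, 0, 0.2, 0, 0, 0, 0, -0.85, 0, 0.2, 0, 0, 0, 0, -0.85, 0, 0.2, 0, 0, 0, 0, 0, 0, 0.2]}}

```text
time_s: 19.05
eef_pos: [551.0, 202.7, 130.7]
ee_rot: [-0.052, 0.938, 0.114, 0.325]
force: [1.0, -0.1, 0.6]
grip_width: 0.6
```

Run:
```python
from h import *
G=np.array([554,193.8,112.5]);Rt=Rstick(np.radians(12.7),28);z=Rt[:,2]
s=readout.sense();print(s['time_s'],s['eef_pos'],s['joints'],s['force'])
delta(G+49*z,Rt)
```

```text
19.05 [550.98908949 202.69107331 130.66432877] [0.0941981  0.2138865  1.99852121 0.41104286 0.29077355 1.06706362] [ 1.01163515 -0.07926087  0.63355459]
shift cm (tool): [-1.94  1.15  6.27] dist 66.60334092533577
turn (5deg units, tool): [-0.404 -2.068  0.124]
```

Request:
{"name": "carry_out", "arguments": {"steps": [0, 0.3, 0, -0.1, -0.52, 0.03, 0.2, 0, 0.3, 0, -0.1, -0.52, 0.03, 0.2, 0, 0.3, 0, -0.1, -0.52, 0.03, 0.2, 0, 0.25, 0, -0.1, -0.5, 0.03, 0.2, 0, 0, 0, 0, 0, 0, 0.2]}}

```text
time_s: 19.47
eef_pos: [553.4, 192.2, 129.5]
ee_rot: [-0.028, 0.964, 0.108, 0.241]
force: [-0.5, -0.1, -0.5]
grip_width: 0.6
```

Run:
```python
from h import *
G=np.array([554,193.8,112.5]);Rt=Rstick(np.radians(12.7),28);z=Rt[:,2]
s=readout.sense();print(s['time_s'],s['eef_pos'],s['joints'],s['force'])
delta(G+49*z,Rt)
```

```text
19.4667 [553.38172187 192.22082751 129.48977446] [0.10460461 0.2571045  1.8511624  0.11166155 0.54898971 1.3716194 ] [-0.5197313  -0.06574766 -0.53959168]
shift cm (tool): [-0.72 -0.12  6.44] dist 64.85643538963691
turn (5deg units, tool): [-0.036 -0.018  0.005]
```

Now advance most of the way.

Request:
{"name": "carry_out", "arguments": {"steps": [-0.3, -0.04, 1.0, 0, 0, 0, 0.2, -0.3, -0.04, 1.5, 0, 0, 0, 0.2, -0.1, -0.04, 1.2, 0, 0, 0, 0.2, 0, 0, 0.8, 0, 0, 0, 0.2, 0, 0, 0, 0, 0, 0, 0.2]}}

```text
time_s: 19.88
eef_pos: [566.0, 196.6, 83.7]
ee_rot: [-0.028, 0.965, 0.108, 0.239]
force: [0.7, 0.4, -0.9]
grip_width: 0.599
```

Run:
```python
from h import *
G=np.array([554,193.8,112.5]);Rt=Rstick(np.radians(12.7),28);z=Rt[:,2]
s=readout.sense();print(s['time_s'],s['eef_pos'],s['joints'],s['force'])
delta(G+49*z,Rt)
cv2.imwrite('pics/w12.png',cams.capture('wrist')[:,:,::-1])
im=cams.capture('side')[:,:,::-1];crop(im,210,90,330,200,5,'pics/s12.png')
```

```text
19.8833 [565.95751206 196.57913112  83.66740954] [0.1113714  0.35559748 1.85743336 0.12735644 0.44771577 1.3582047 ] [ 0.72386502  0.37275603 -0.89664601]
shift cm (tool): [0.27 0.01 1.78] dist 17.98272020767601
turn (5deg units, tool): [-0.04   0.021  0.001]
```

View pics/w12.png

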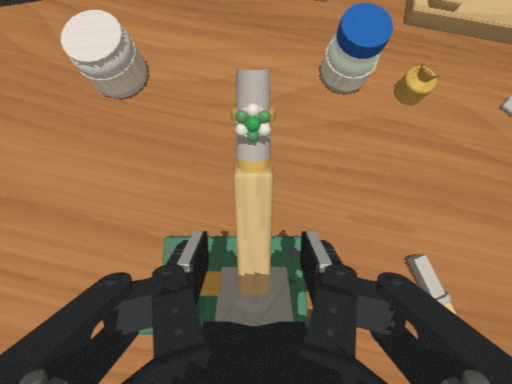

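View pics/s12.png

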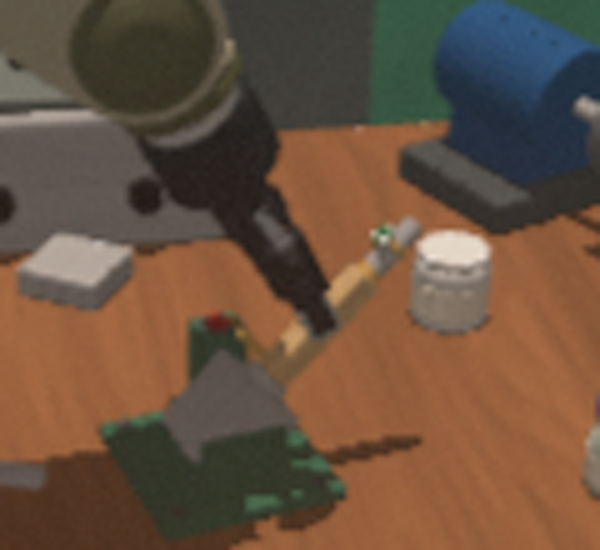

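Request:
{"name": "carry_out", "arguments": {"steps": [0.1, 0, 0.7, 0, 0, 0, 0.2, 0.1, 0, 0.6, 0, 0, 0, 0.2, 0.05, 0, 0.4, 0, 0, 0, 0.2, 0, 0, 0, 0, 0, 0, 0.2, 0, 0, 0, 0, 0, 0, -0.2, 0, 0, 0, 0, 0, 0, -1, 0, 0, 0, 0, 0, 0, -1, 0, 0, 0, 0, 0, 0, -1, 0, 0, 0, 0, 0, 0, -1], "grip_force": 70}}

```text
time_s: 20.73
eef_pos: [576.5, 198.8, 71.6]
ee_rot: [-0.028, 0.964, 0.108, 0.24]
force: [-3.1, 0.8, 3.6]
grip_width: 0.214
```

Run:
```python
from h import *
G=np.array([554,193.8,112.5]);Rt=Rstick(np.radians(12.7),28);z=Rt[:,2]
s=readout.sense();print(s['time_s'],s['eef_pos'],s['joints'],s['force'],s['wrist_torque'],s['grip_width'])
delta(G+49*z,Rt)
d=Rstick(np.radians(12.7),45)[:,0]; R,p=pose(); print('pull dir in tool',R.T@d)
cv2.imwrite('pics/w13.png',cams.capture('wrist')[:,:,::-1])
im=cams.capture('side')[:,:,::-1];crop(im,210,90,330,200,5,'pics/s13.png')
```

```text
20.7333 [576.52193109 198.81804833  71.59513473] [0.1140978  0.39514297 1.83819822 0.1288439  0.42551694 1.35832577] [-3.08371526  0.75468859  3.61810068] [ 0.09020255  0.34444197 -0.0118405 ] 0.2141131302921809
shift cm (tool): [-0.12 -0.01  0.21] dist 2.36127137257555
turn (5deg units, tool): [-0.031  0.002 -0.001]
pull dir in tool [ 9.56250658e-01 -8.45413419e-04 -2.92547372e-01]
```

View pics/s13.png

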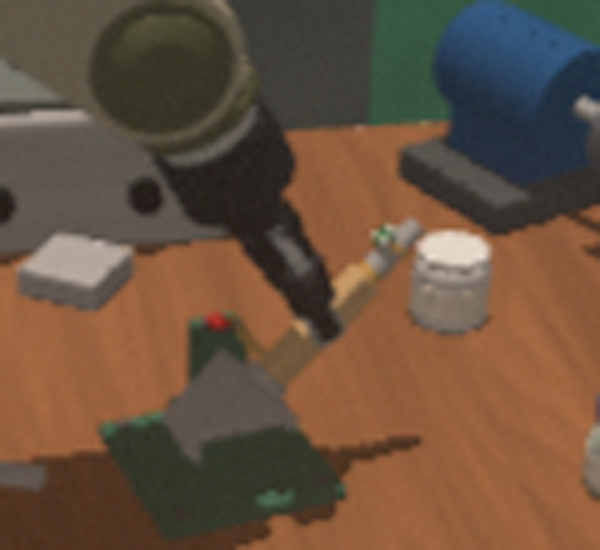

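Request:
{"name": "carry_out", "arguments": {"steps": [0.29, 0, -0.09, 0, 0, 0, -1, 0.38, 0, -0.117, 0, 0, 0, -1, 0.48, 0, -0.146, 0, 0, 0, -1, 0.48, 0, -0.146, 0, 0, 0, -1, 0, 0, 0, 0, 0, 0, -1], "grip_force": 90}}

```text
time_s: 21.25
eef_pos: [589.6, 201.4, 84.4]
ee_rot: [-0.028, 0.964, 0.108, 0.241]
force: [-0.2, -0.5, 0.6]
grip_width: 0.213
```

Request:
{"name": "carry_out", "arguments": {"steps": [0.76, 0, -0.234, 0, 0, 0, -1, 0.96, 0, -0.293, 0, 0, 0, -1, 0.96, 0, -0.293, 0, 0, 0, -1, 0.96, 0, -0.293, 0, 0, 0, -1, 0.96, 0, -0.293, 0, 0, 0, -1, 0.96, 0, -0.293, 0, 0, 0, -1, 0.76, 0, -0.234, 0, 0, 0, -1, 0, 0, 0, 0, 0, 0, -1]}}

```text
time_s: 21.92
eef_pos: [635.5, 211.8, 131.7]
ee_rot: [-0.028, 0.964, 0.108, 0.242]
force: [-0.5, 0.6, -1.9]
grip_width: 0.207
```

Run:
```python
from h import *
s=readout.sense();print(s['time_s'],s['eef_pos'],s['joints'],s['force'],s['grip_width'])
R,p=pose();np.savez('w14.npz',R=R,p=p)
cv2.imwrite('pics/w14.png',cams.capture('wrist')[:,:,::-1])
im=cams.capture('side')[:,:,::-1];crop(im,210,70,330,190,5,'pics/s14.png')
```

```text
21.9167 [635.49547411 211.76530927 131.72887762] [0.12607188 0.42228458 1.60657789 0.08077295 0.62520575 1.42084335] [-0.48289739  0.62921768 -1.89373876] 0.2074604669991004
```

View pics/s14.png

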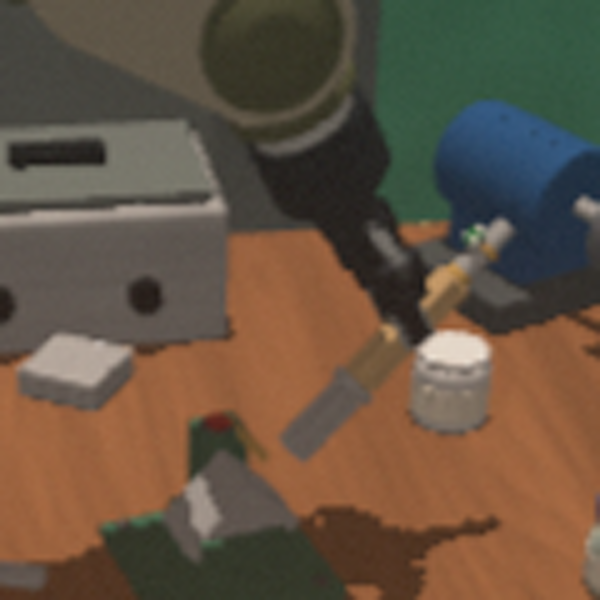

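View pics/w14.png

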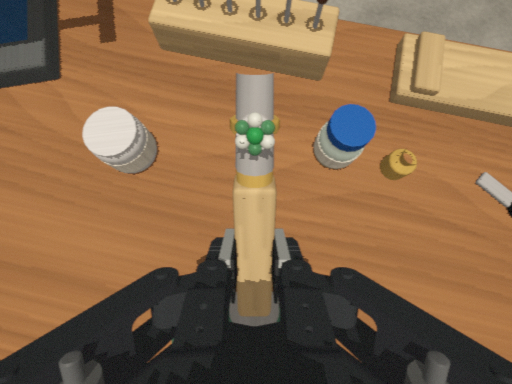

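Run:
```python
from h import *
R,p=pose()
A=np.array([555,150,245]); delta(A)
q=[-0.028,.964,.108,.24];Rg=Ro.from_quat([q[1],q[2],q[3],q[0]]).as_matrix()
d=Rstick(np.radians(12.7),45)
G=np.array([554,193.8,112.5]); Gt=Rg.T@(G-[576.5,198.8,71.6]); Rs=Rg.T@np.stack([-d[:,2]*-1, d[:,1]*-1*-1, d[:,0]],1)
dt=Rg.T@d[:,0]; print('G in tool',Gt,'stick z in tool',dt)
# current ring predicted
for L in (43,69,89): print(L,'wrist px',proj('wrist',p+R@(Gt+L*dt),(R,p)),'side',(proj('side',p+R@(Gt+L*dt))-[210,70])*5)
up=Rg.T@(-d[:,2]); print('gem pred px',proj('wrist',p+R@(Gt+69*dt+up*13),(R,p)))
yf=np.radians(-30); Rfs=Rstick(yf,0) # tool frame if stick aligned
# stick-aligned frame currently: d ; relation tool = d @ M
M=d.T@Rg; Rf=Rfs@M
delta(A,Rf)
ringt=Gt+69*dt; pf=np.array([528,-335,165])-Rf@ringt; print('final TCP',pf)
print('shift final in tool cm',Rf.T@(pf-A)/10)
np.savez('fin.npz',Rf=Rf,Gt=Gt,dt=dt,pf=pf)
```

```text
shift cm (tool): [ -2.59   4.24 -14.42] dist 152.5341745076607
G in tool [ -1.17043661  -0.20302278 -46.93238605] stick z in tool [ 9.56173359e-01 -9.32613817e-05 -2.92801125e-01]
43 wrist px [254.14486298 184.51138136] side [446.45812905 275.56406561]
69 wrist px [254.10945712 130.24143568] side [474.49393489 244.49701033]
89 wrist px [254.07551281  78.21175002] side [496.22559543 220.41570861]
gem pred px [253.99572875 142.73085884]
shift cm (tool): [ -2.59   4.24 -14.42] dist 152.5341745076607
turn (5deg units, tool): [-0.827 -8.543  8.731]
final TCP [ 457.27820532 -294.24827342  119.78139939]
shift final in tool cm [16.77979884 43.39447312  7.82405323]
```

Request:
{"name": "carry_out", "arguments": {"steps": [-0.3, 0.5, -1.6, 0, 0, 0, -1, -0.4, 0.7, -2.4, 0, 0, 0, -1, -0.5, 0.8, -2.7, 0, 0, 0, -1, -0.5, 0.8, -2.7, 0, 0, 0, -1, -0.5, 0.8, -2.7, 0, 0, 0, -1, -0.4, 0.64, -2.3, 0, 0, 0, -1, 0, 0, 0, 0, 0, 0, -1]}}

```text
time_s: 22.6
eef_pos: [554.6, 149.0, 248.8]
ee_rot: [-0.027, 0.964, 0.107, 0.243]
force: [-0.3, 0.8, -1.1]
grip_width: 0.207
```

Request:
{"name": "carry_out", "arguments": {"steps": [0, 0, 0, -0.059, -0.61, 0.624, -1, 0, 0, 0, -0.059, -0.61, 0.624, -1, 0, 0, 0, -0.059, -0.61, 0.624, -1, 0, 0, 0, -0.059, -0.61, 0.624, -1, 0, 0, 0, -0.059, -0.61, 0.624, -1, 0, 0, 0, -0.059, -0.61, 0.624, -1, 0, 0, 0, -0.059, -0.61, 0.624, -1, 0, 0, 0, -0.059, -0.61, 0.624, -1, 0, 0, 0, -0.059, -0.61, 0.624, -1, 0, 0, 0, -0.059, -0.61, 0.624, -1, 0, 0, 0, -0.059, -0.61, 0.624, -1, 0, 0, 0, -0.059, -0.61, 0.624, -1, 0, 0, 0, -0.059, -0.61, 0.624, -1, 0, 0, 0, -0.059, -0.61, 0.624, -1, 0, 0, 0, 0, 0, 0, -1]}}

```text
time_s: 23.85
eef_pos: [555.7, 149.5, 242.1]
ee_rot: [-0.039, 0.955, -0.258, -0.145]
force: [-0.8, -0.0, -2.1]
grip_width: 0.206
```

Run:
```python
from h import *
f=np.load('fin.npz'); s=readout.sense();print(s['time_s'],s['eef_pos'],s['joints'],s['force'],s['grip_width'])
delta(f['pf'],f['Rf'])
```

```text
23.85 [555.68278701 149.45006715 242.14450371] [-0.01727205  0.55937525  1.0404348   0.14997848  1.80398382  2.09612683] [-0.81348767 -0.04958729 -2.14650562] 0.20566621251945458
shift cm (tool): [16.82 43.3   7.56] dist 470.6637955309135
turn (5deg units, tool): [ 0.014  0.049 -0.047]
```

Request:
{"name": "carry_out", "arguments": {"steps": [0.4, 1.0, 0.17, 0, 0, 0, -1, 0.6, 1.5, 0.26, 0, 0, 0, -1, 0.93, 2.4, 0.42, 0, 0, 0, -1, 0.93, 2.4, 0.42, 0, 0, 0, -1, 0.93, 2.4, 0.42, 0, 0, 0, -1, 0.93, 2.4, 0.42, 0, 0, 0, -1, 0.93, 2.4, 0.42, 0, 0, 0, -1, 0.93, 2.4, 0.42, 0, 0, 0, -1, 0.93, 2.4, 0.42, 0, 0, 0, -1, 0.93, 2.4, 0.42, 0, 0, 0, -1, 0.93, 2.4, 0.42, 0, 0, 0, -1, 0.93, 2.4, 0.42, 0, 0, 0, -1, 0.93, 2.4, 0.42, 0, 0, 0, -1, 0.93, 2.4, 0.42, 0, 0, 0, -1, 0.93, 2.4, 0.42, 0, 0, 0, -1, 0.93, 2.4, 0.42, 0, 0, 0, -1, 0.93, 2.4, 0.42, 0, 0, 0, -1, 0.9, 2.3, 0.4, 0, 0, 0, -1, 0.6, 1.5, 0.25, 0, 0, 0, -1, 0.4, 1.0, 0.16, 0, 0, 0, -1]}}

```text
time_s: 25.52
eef_pos: [458.0, -295.4, 121.5]
ee_rot: [-0.04, 0.955, -0.256, -0.142]
force: [0.9, 0.3, -1.5]
grip_width: 0.205
```

Request:
{"name": "carry_out", "arguments": {"steps": [0, 0, 0, 0, 0, 0, -1, 0, 0, 0, 0, 0, 0, -1]}}

```text
time_s: 25.68
eef_pos: [459.0, -293.6, 122.2]
ee_rot: [-0.04, 0.955, -0.256, -0.142]
force: [1.1, 0.4, -1.6]
grip_width: 0.205
```

Run:
```python
from h import *
f=np.load('fin.npz'); s=readout.sense();print(s['time_s'],s['eef_pos'],s['joints'],s['force'],s['grip_width'])
delta(f['pf'],f['Rf'])
R,p=pose();np.savez('w15.npz',R=R,p=p)
cv2.imwrite('pics/w15.png',cams.capture('wrist')[:,:,::-1])
im=cams.capture('side')[:,:,::-1];cv2.imwrite('pics/s15f.png',im);crop(im,230,200,390,350,5,'pics/s15.png')
im=cams.capture('top')[:,:,::-1];cv2.imwrite('pics/t15f.png',im);crop(im,300,130,420,250,5,'pics/t15.png')
```

```text
25.6833 [ 459.04734943 -293.61770599  122.20005439] [-0.74990949  0.61341579  1.26332472 -0.06224886  1.55504302  1.35408483] [ 1.07773907  0.3762624  -1.642994  ] 0.2051853473224272
shift cm (tool): [-0.05  0.14  0.27] dist 3.0622505169588274
turn (5deg units, tool): [-0.007 -0.007  0.003]
```

View pics/s15.png

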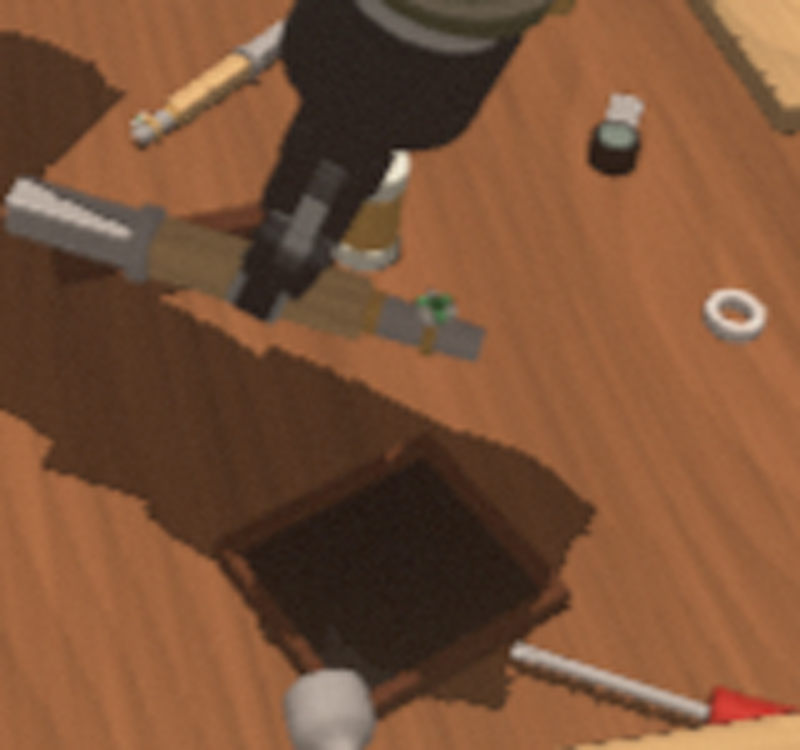

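View pics/t15.png

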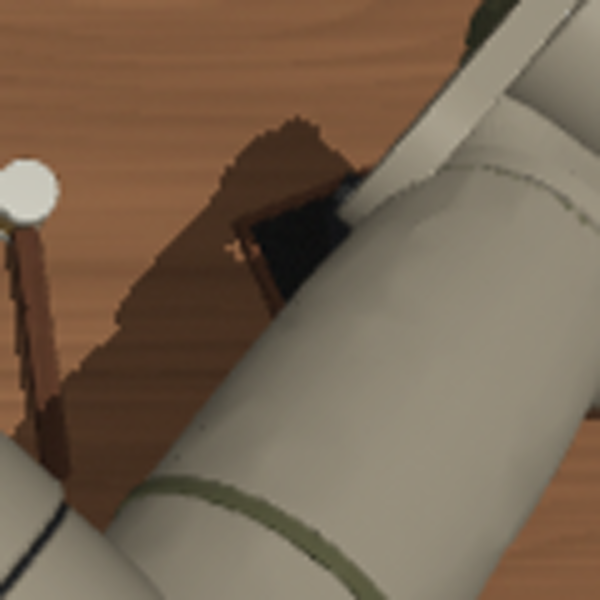

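View pics/w15.png

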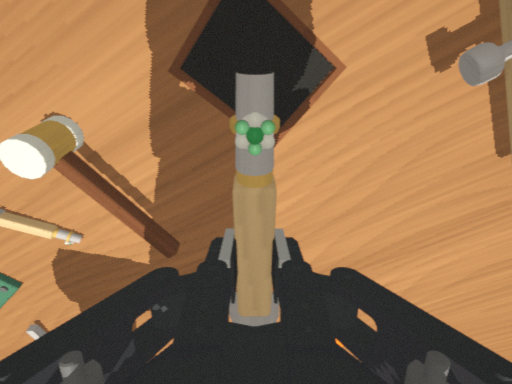

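Run:
```python
from h import *
f=np.load('fin.npz');d=np.load('w15.npz');R,p=d['R'],d['p'];Gt,dt=f['Gt'],f['dt']
for n,L in (('foot',-110),('collar-in',-55),('collar-out',-47),('hend',43),('ring',69),('tip',89)):
    X=p+R@(Gt+L*dt); print(n,X.round(1),'side',((proj('side',X)-[230,200])*5).round(),'wrist',proj('wrist',X,(R,p)).round(1))
print('stick dir',R@dt)
for c in [(435,305)]:
    sd=((c[0]+.5)/5-.5+230,(c[1]+.5)/5-.5+200)
    print('gem tri',tri([ray('side',sd),ray('wrist',(254.5,133),(R,p))]))
sd=((477+.5)/5-.5+230,(342+.5)/5-.5+200)
print('tip tri',tri([ray('side',sd),ray('wrist',(254.8,73),(R,p))]))
crop(cv2.imread('pics/w15.png'),220,60,290,140,7,'pics/w15c.png')
im=cv2.imread('pics/s15f.png');crop(im,225,225,335,285,7,'pics/s15c.png')
# tray from wrist
for px in [(171,70),(344,67)]: print(plane('wrist',px,14,(R,p)))
```

```text
foot [ 374.7 -244.9  167.4] side [  8. 206.] wrist [253.8 353.9]
collar-in [ 422.3 -272.4  167.4] side [131. 240.] wrist [253.8 310.3]
collar-out [ 429.3 -276.4  167.4] side [149. 245.] wrist [253.8 302.7]
hend [ 507.2 -321.4  167.5] side [363. 304.] wrist [253.7 181.2]
ring [ 529.7 -334.4  167.5] side [428. 321.] wrist [253.6 126.3]
tip [ 547.1 -344.4  167.5] side [478. 335.] wrist [253.5  73.6]
stick dir [ 8.66041722e-01 -4.99971374e-01  6.00090962e-04]
gem tri (array([ 530.58014787, -335.29104449,  178.48214193]), [np.float64(0.14737328344172473), np.float64(0.1473732834415213)])
tip tri (array([ 546.35430413, -344.46578622,  164.91316582]), [np.float64(0.3291529898078777), np.float64(0.32915298980782576)])
[ 563.59638294 -268.91290092   14.        ]
[ 489.94112984 -401.51257794   14.        ]
```

View pics/s15c.png

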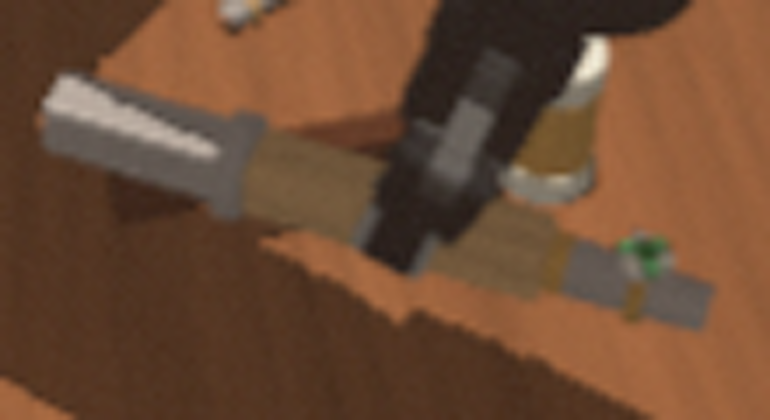

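Request:
{"name": "carry_out", "arguments": {"steps": [0, 0, 0, 0, 0, 0, -1, 0, 0, 0, 0, 0, 0, -1, 0, 0, 0, 0, 0, 0, -1, 0, 0, 0, 0, 0, 0, -1]}}

```text
time_s: 26.17
eef_pos: [459.1, -293.9, 122.2]
ee_rot: [-0.04, 0.955, -0.256, -0.142]
force: [0.1, -0.3, -0.9]
grip_width: 0.209
```

Run:
```python
from h import *
from rig import finish_job
f=np.load('fin.npz');s=readout.sense();print(s['time_s'],s['eef_pos'],abs(s['dq']).max(),s['force'],s['grip_width'])
R,p=pose();print('ring',p+R@(f['Gt']+69*f['dt']),'dir',R@f['dt'])
print(finish_job())
```

```text
26.1667 [ 459.07102265 -293.93162546  122.16479551] 0.0031207755348355093 [ 0.08054567 -0.31372104 -0.87723536] 0.2094812734619848
ring [ 529.76127635 -334.69858527  167.41897017] dir [ 8.65953903e-01 -5.00123633e-01  4.35605232e-04]
the job is handed in; nothing more can be done
None
```

I handed the job in at 26.2 s of the 51 s allowed, with the arm holding the ring stick level and stones up over the tray.

- **Peg and mallet:** I pressed the peg down with the mallet head to its stop, at about 20 N. The side view then showed the peg's red top nearly flush with its housing. I set the mallet back upright in its first place and let go of it.
- **Stick:** I drew it out along its axis and turned it level with the stones up. The ring ended at about (530, -335, 167) mm. The tray centre measures about (527–528, -335), so the ring is within roughly 3 mm of it. The last check showed the arm still and the grip firm.

**Checks that disagreed or failed:**
- **Reported TCP:** the fingertips sat about 30 mm short of it. My first closing on the mallet caught only air, so I grasped again lower down.
- **Level:** the arm's pose says the stick is level. One side-view estimate put the tip up to about 1° low, and the wrist view did not show that.
- **Top view:** at the end the arm blocked it, so the ring's place rests on the side and wrist views and the arm's own pose.
- **Bystanders:** I saw no sign that any were touched, but I did not measure them again.

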